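# Shut the flow-cell toggle clamp with the extension bar

### The arm

A 6-joint arm with a two-finger parallel gripper is mounted at the origin on the work surface. World frame = base frame: x ahead of the robot, y to its left, z up, the work surface at z = 0. Lengths are in m, angles in rad, forces in N, time in s.
With the tool pointing down it reaches from about 0.35 to 0.975 m from the base axis. Payload 4.9 kg.
Tool frame: the origin (TCP) lies midway between the tips of the shut fingers; the grasp point (between the pads) lies 19 mm behind it; x points along the fingers, y is the direction in which the jaws open and shut, and the axes are right-handed (so a half turn about x gives the same grasp; the last joint's range is limited). The gripper opens to 85 mm and grips with 20 to 120 N. Pads are 22 mm wide; open, the fingers measure 114 mm over their backs; the gripper's body (76 mm by 85 mm) begins 54 mm behind the grasp point. The pads swing forward as they close: fully open they stand 13 mm farther back than shut.
Start: joints at [1.101, 0.053, 1.613, -0, 1.476, -0.119], TCP at [0.215, 0.587, 0.231] pointing down, gripper open.
Joint ranges: [-3.01, 3.01], [-1.01, 2.22], [0.06, 2.58], [-1.02, 4.17], [0.09, 2.62], [-3.14, 3.14]. Speed limits (rad/s): [2.57, 2.57, 3.14, 3.14, 3.14, 3.14].

### API

Orientations are given as a rotation vector (axis times angle).
In Python, from station import ctrl gives the robot as it stands.
- The arm moves only by the shell command python3 -m handwheel 'ROWS' [FORCE]. ROWS is JSON, a list of rows, each a list of 3 entries, a list of its own where there are three numbers: the finger opening in m, from 0 to 0.0854, then the shift along the tool's x, y, z in m, then the turn, a rotation vector about the tool's x, y, z in degrees. In form: [[claw, [dx, dy, dz], [ax, ay, az]], ...]. A call has 1 to 10 rows; each row shifts and turns the commanded pose from where the row before left it, along the tool's axes as they then stand; what a row does not reach is not made up. A row lasts 1/12 s, in which the tool goes at most 41.7 mm and 7.16 degrees, less where a joint would pass 70% of its speed; a pose out of reach is approached as far as the arm can. A call with a gripper value outside its range is refused whole. The fingers move at their own pace and stop on an object; FORCE is the grip in N (left out, the last holds). Time passes only in rows, so rows that do not move let the fingers close. It gives the time, the measured TCP pose, the force and the opening at its end, in the units of the state.
- ctrl.get_obs(): the state, without advancing time (a new reading comes with each control period).
- ctrl.get_image(name): name is "scene" or "side" or "wrist"; returns the picture (480x640x3 uint8, red, green, blue); there is no depth.
- ctrl.camera_params(name): a dict with "vertical_fov" (degrees; the focal length in pixels is half the picture's height over the tangent of half this angle, whatever the lens; pixels are square), "cx", "cy" (the principal point, pixels), "rvec" (rotation vector, rad) and "tvec" (3), from world to camera coordinates, as OpenCV has them; the wrist camera has in their place "T_tool_cam" (4x4, takes a point from camera to tool coordinates, whose origin is the TCP and whose axes are the tool frame's). Camera axes: x right, y down, z forward; pixel columns grow to the right and rows downward; lengths in m; the calibration is good to about 2 mm. A picture is of the moment at which its call begins: read the wrist's pose just before it. camera_params takes no time and is no camera call.
- ctrl.finish_job(): hands the job in, once; it reports no verdict.
Trained networks look in the newest picture that a camera, given by its name, has taken for a name from the list of things; names that differ only in an ending like _2 or _b are one class to them, and where a whole thing is asked for, a point or a joint stands for the part that bears it (a point fixed in the world has none). Each returns a list of dicts, best first, with "score" (0 to 1); they miss things now and then, are a little off and sometimes report something else, mostly with a low value. They report only what shows in the picture. A call takes as long as a camera call. They do not tell look-alikes from the thing itself.
- ctrl.look_for(thing, camera): "box" ([centre column, centre row, width, height] in pixels, round what is visible of it).
- ctrl.silhouettes(thing, camera): "mask" (480x640 bool, what is visible of it) and "box" ([centre column, centre row, width, height] in pixels, round what is visible of it).
- ctrl.tip_of(thing, camera): "centre" ([row, column] in pixels: a listed point, or the origin of a listed thing).
The state is a dict: "t": time; "q": joint angles; "dq": joint speeds; "effort": joint torques, N m; "tool_pos": TCP position; "tool_rot": TCP orientation; "contact_force": force on the tool from outside, world axes, zero at the start; "wrist_torque": the same for the moment, N m; "opening": finger opening in m.
Only numpy, scipy, OpenCV 4.12 (cv2) and the standard library are available. Lean on these libraries where they do the work, as an engineer would, in place of code of your own. Each camera call takes 0.05 s, during which the arm holds its last target.

### The job

Take the extension bar from its cradle, push its socket gently (under 15 N) but fully home, nose against floor, on the stub of the open clamp handle, and with it throw the handle past its dead point so that the clamp is fully shut. Then draw the bar off and lay it back in both notches of its cradle, the way it lay. Work the handle only through the bar, do not wrench the bar against the handle or its stops (35 N between bar and handle is too much), and leave the other things on the bench alone.

Things in the scene. Friction and masses are not known exactly. Their poses are not given: they have to be found in the camera images.
- clamp: Over-center toggle clamp fixture, fixed: aluminium base plate 12 mm thick, x -55..55, y -220..30 mm. Origin on the bench under the handle's hinge, z up. The plunger runs toward -y and presses a clear round head on a white cell plate (up to 114 mm high). The shut handle points along +y; open, it points 1.2 rad counter-clockwise of that seen from above, so closing turns it clockwise.
- toggle (a joint): Handle angle about its vertical hinge, rad: 0 = open at its stop (the start), 1.0 = dead point, 1.2 = shut at its stop. A strong spring resists from 0 on (peak about 1.1 N m near 0.5), fades to nothing at the dead point, then pulls the handle on to 1.2 by itself and keeps it there (about 0.6 N m). Let go before the dead point, it springs back open.
- clamp_hinge (a point): Point on the hinge axis at the height of the handle stub (90 mm above the bench). Turns with the handle: its x axis points outward along the stub, z up.
- handle: The clamp's short handle: red block 26 mm wide from 13 to 39 mm from the hinge axis, then a bare level round steel stub, 14 mm in diameter, its round nose ending 100 mm from the axis; centre line 90 mm above the bench, free space beneath. A flat crank and link over the hub reach 121 mm high. Origin on the hinge axis at bench height; x points outward along the stub, z up.
- stub_tip (a point): The very end of the stub's round nose, on its centre line; axes as handle (x outward).
- bar: Loose extension bar, 250 mm, about 0.4 kg. Origin on its centre line, mid of the bare steel to grip; x toward the socket, z up. Rod 18 x 18 mm from x = -130 (blue sleeve to -55) to 60; socket 28 x 28 mm outside, 17 x 17 inside, x = 60 to its mouth at 120, floor at x = 65 mm. Fully home on the stub, the origin is 165 mm from the hinge axis. In the cradle its centre line is 45 mm high.
- socket_floor (a point): Centre of the floor of the bar's socket, where the stub's nose comes to rest; axes as bar (x toward the mouth).
- cradle: Fixed grey cradle: plate 200 x 60 x 8 mm with two open-topped notches, 10 mm long in x, at x = -90 and 45 mm; notch floors 36 mm high and 20 mm wide, flaring to 34 mm at their tops 59 mm high. Origin on the bench; the bar lies along x, socket toward +x, its origin over the cradle's (-6 to +12 mm along x).
- wash_bottle: Bystander: white bottle with red cap, 64 mm wide, 170 mm tall; origin under its centre.
- amber_jar: Bystander: amber jar, 56 mm wide, 75 mm tall; origin under its centre.
- dish: Bystander: clear culture dish, 90 mm wide, 16 mm tall; origin under its centre.
- tip_box: Bystander: orange box, 85 x 120 x 60 mm tall; origin under its centre.
- driver: Bystander: screwdriver lying on the bench, about 200 mm long; origin under it, along its x axis.
- beaker: Bystander: glass beaker, 70 mm wide, 90 mm tall; origin under its centre.
Mind the look-alikes: they are no part of the job. What is shaped like the cradle but pink or purple is not meant.

How it is judged:
On the way, in this order (a step that is already met when the one before it is completed fails the run):
1. the bar's socket is fully home on the stub (nose within 2 mm of the socket floor) with the clamp still open (x of socket_floor in the frame of stub_tip below 0.002 m and distance between socket_floor and stub_tip below 0.006 m and value of joint toggle below 0.25 rad), for 0.2 s.
2. the handle is past its dead point (1.03 rad), with the bar still on the stub (value of joint toggle above 1.03 rad and distance between socket_floor and stub_tip below 0.03 m), for 0.2 s.
At the end, for the whole second after the job is handed in: The clamp handle is shut (past 1.12 rad of 1.2), and the bar lies at rest in both notches of its cradle, level at the notch height (within 4 mm), within 30 mm of its place and socket to the same end as before (value of joint toggle above 1.12 rad and horizontal distance between bar and cradle below 0.03 m and z of bar in the frame of cradle between 0.041 and 0.049 m and angle between the x axis of bar and the x axis of cradle, either way round below 0.08 rad and x of socket_floor in the frame of cradle above 0 m and linear speed of bar below 0.02 m/s); the robot touches nothing.
It fails at once if the bar is pressed or wrenched against the handle with more than 35 N (contact force between bar and handle above 35 N).
It fails at once if the bar is pressed on the still open handle with more than 15 N (contact force between bar and handle above 15 N and value of joint toggle below 0.03 rad).
It fails at once if the robot itself touches the clamp handle (contact force between any of the fingers, the arm and handle above 1 N).
It fails at once if another thing on the bench is moved by more than 20 mm (distance of any of wash_bottle, amber_jar, dish, tip_box, driver, beaker from where it was at the start of the episode above 0.02 m).
It also fails if it takes over 64 s, if anything falls off the work surface, if the arm or the gripper's body presses on something with over 40 N, if the wrist force passes 120 N, or if a joint passes its speed limit or range.

## Working session

There is one attempt and no reset: what is moved stays moved. The work goes in short steps, Python scripts to look and compute and a shell command to move; the robot and the scene stay as the last step left them, time stands still between calls to the robot, and variables do not carry over. Pictures are saved under pics/ and viewed, and the job is handed in when it is done.

```bash
ls -la; mkdir -p pics; python3 - <<'E'
from station import ctrl
import cv2
o=ctrl.get_obs(); print(o)
for n in ["scene","side","wrist"]:
    im=ctrl.get_image(n); cv2.imwrite(f"pics/{n}0.png",im[:,:,::-1]); print(n,ctrl.camera_params(n))
E
```

```text
total 12
drwxr-xr-x  3 agent agent 4096 Dec  6 20:58 .
drwxr-xr-x 23 root  root  4096 Dec  6 20:58 ..
drwxr-xr-x  2 agent agent 4096 Dec  6 20:58 pics
{'t': 0.0, 'q': array([ 1.10101211e+00,  5.33715560e-02,  1.61432492e+00, -1.71580465e-05,
        1.47597132e+00, -1.18992798e-01]), 'dq': array([ 1.03392337e-06,  4.04212511e-04, -6.10507535e-04,  1.03704655e-03,
       -1.34028788e-03, -7.54697370e-04]), 'effort': array([ 1.45741476e-03, -3.93678761e+01, -3.70178175e+01, -2.64452234e-05,
        6.89784836e-03,  2.08265000e-06]), 'tool_pos': array([0.21448879, 0.58637326, 0.23003543]), 'tool_rot': array([ 0.27370587,  1.55380013, -0.27684648]), 'contact_force': array([-0.30381173,  0.63426468, -0.32169721]), 'wrist_torque': array([-0.00348011,  0.03444894,  0.01931259]), 'opening': 0.08565165437966635}
scene {'vertical_fov': 55.090059295382105, 'cx': 318.95981363583047, 'cy': 236.40549585106842, 'rvec': array([ 2.02752795,  1.73920393, -0.49270263]), 'tvec': array([-0.0955686 , -0.40843888,  1.36014909])}
side {'vertical_fov': 57.91969381542913, 'cx': 325.02566624875806, 'cy': 240.56892117244584, 'rvec': array([ 2.12251411, -0.40777934,  0.18889879]), 'tvec': array([-0.50818523,  0.20616646,  0.95384008])}
wrist {'vertical_fov': 60.626628382282185, 'cx': 315.1299200907383, 'cy': 246.38376590537658, 'T_tool_cam': array([[ 1.28875503e-03, -2.87390697e-01,  9.57812574e-01,
        -1.41170338e-01],
       [ 9.99999127e-01,  6.49073996e-04, -1.15076385e-03,
        -2.08302419e-03],
       [-2.90972411e-04,  9.57813221e-01,  2.87391282e-01,
        -7.27636409e-02],
       [ 0.00000000e+00,  0.00000000e+00,  0.00000000e+00,
         1.00000000e+00]])}
```

View pics/scene0.png

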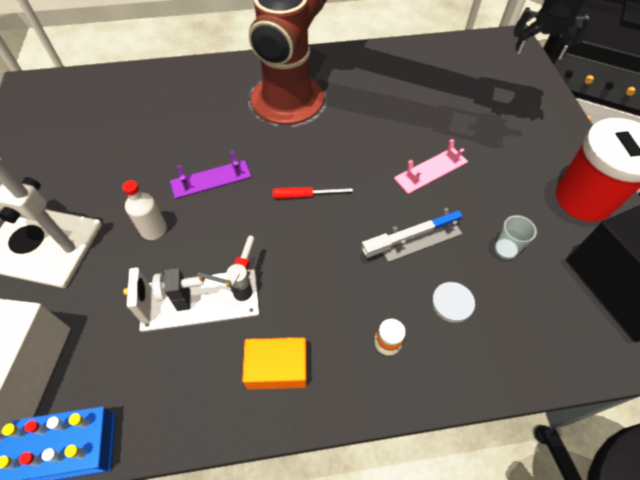

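View pics/side0.png

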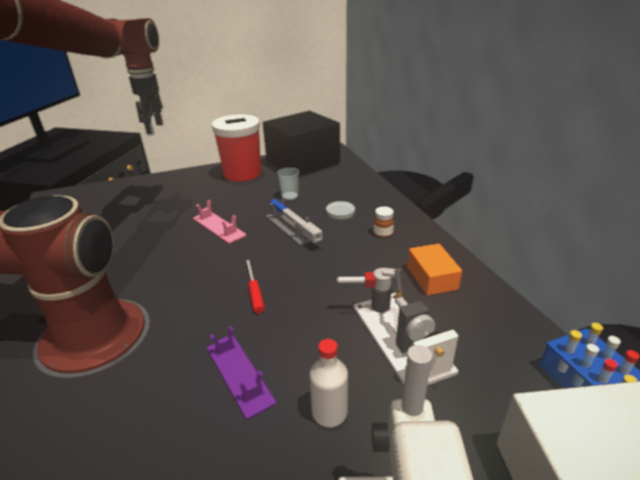

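View pics/wrist0.png

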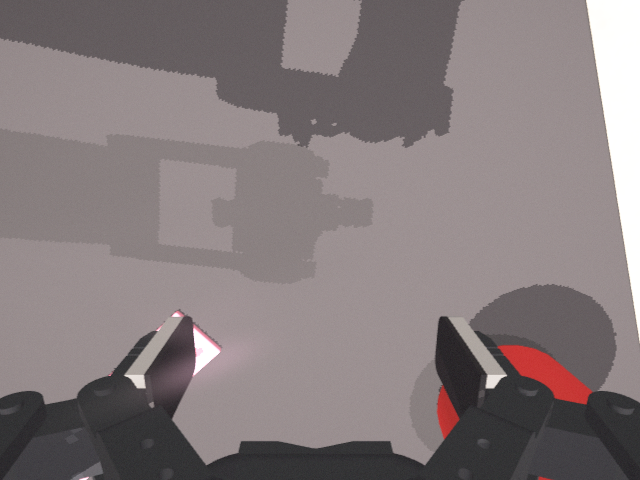

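Scene view. The grey cradle with the bar is at about (420,237), socket at (375,245) and blue sleeve at (450,217). The pink look-alike is at (430,170) and the purple one at (210,178). The clamp is at (200,295), its stub pointing up and ending at (250,238).

```bash
cat > h.py <<'E'
from station import ctrl
import numpy as np, cv2
from scipy.spatial.transform import Rotation as R
from scipy.optimize import least_squares
def K(n):
    p=ctrl.camera_params(n); f=240/np.tan(np.radians(p["vertical_fov"])/2)
    return np.array([[f,0,p["cx"]],[0,f,p["cy"]],[0,0,1]])
def ext(n,obs=None):
    p=ctrl.camera_params(n)
    if n!="wrist": return R.from_rotvec(p["rvec"]).as_matrix(),np.array(p["tvec"])
    T=np.eye(4);T[:3,:3]=R.from_rotvec(obs["tool_rot"]).as_matrix();T[:3,3]=obs["tool_pos"]
    M=np.linalg.inv(T@p["T_tool_cam"]); return M[:3,:3],M[:3,3]
def proj(n,X,obs=None):
    r,t=ext(n,obs); Y=np.atleast_2d(X)@r.T+t; Y=Y@K(n).T; return Y[:,:2]/Y[:,2:]
def ray(n,uv,obs=None):
    r,t=ext(n,obs); d=r.T@np.linalg.inv(K(n))@np.array([uv[0],uv[1],1.]); return -r.T@t,d/np.linalg.norm(d)
def onz(n,uv,z,obs=None):
    c,d=ray(n,uv,obs); return c+d*(z-c[2])/d[2]
def tri(rays):
    A=sum(np.eye(3)-np.outer(d,d) for c,d in rays); b=sum((np.eye(3)-np.outer(d,d))@c for c,d in rays)
    X=np.linalg.solve(A,b); return X,[np.linalg.norm(np.cross(X-c,d))*1000 for c,d in rays]
E
python3 - <<'E'
from h import *
np.set_printoptions(precision=4,suppress=True)
for n in ["scene","side"]: ctrl.get_image(n)
for th in ["bar","socket_floor","cradle","clamp","clamp_hinge","stub_tip","handle"]:
    z={"bar":.045,"socket_floor":.045,"cradle":0,"clamp":0,"handle":0}.get(th,.09)
    for n in ["scene","side"]:
        for r in ctrl.tip_of(th,n)[:3]:
            uv=r["centre"][::-1]; print(th,n,round(r["score"],2),np.round(uv,1),onz(n,uv,z))
E
```

```text
bar scene 0.56 [408.2 232.9] [0.5395 0.2204 0.045 ]
bar side 0.86 [293.5 219. ] [0.5354 0.2281 0.045 ]
socket_floor scene 0.92 [384.3 240.6] [0.5515 0.1612 0.045 ]
socket_floor side 0.67 [307.3 230.3] [0.5521 0.1539 0.045 ]
socket_floor side 0.57 [328.4 412. ] [ 0.3967 -0.4027  0.045 ]
cradle scene 0.82 [201.2 184. ] [ 0.2869 -0.2556  0.    ]
cradle scene 0.79 [413.7 244. ] [0.5453 0.2402 0.    ]
cradle scene 0.68 [425.7 177.9] [0.354 0.324 0.   ]
cradle side 0.86 [293.4 228.6] [0.5384 0.2479 0.    ]
cradle side 0.77 [224. 227.] [0.3462 0.3399 0.    ]
cradle side 0.59 [239.  379.5] [ 0.2724 -0.2415  0.    ]
clamp scene 0.79 [240.  294.4] [ 0.6142 -0.1766  0.    ]
clamp side 0.69 [378.7 312.5] [ 0.6085 -0.176   0.    ]
clamp_hinge scene 0.75 [236.7 278.6] [ 0.6212 -0.1713  0.09  ]
clamp_hinge scene 0.6 [451.3 305.2] [0.7448 0.2468 0.09  ]
clamp_hinge scene 0.51 [250.2 233.3] [ 0.5153 -0.1356  0.09  ]
clamp_hinge side 0.73 [382.5 279.6] [ 0.6157 -0.171   0.09  ]
stub_tip scene 0.84 [252.1 233. ] [ 0.5152 -0.1314  0.09  ]
stub_tip side 0.27 [431.4 278.3] [ 0.716  -0.2079  0.09  ]
handle scene 0.64 [239.4 291.4] [ 0.6066 -0.1775  0.    ]
```

```bash
cat >> h.py <<'E'
np.set_printoptions(precision=4,suppress=True)
def down(hd):  # tool x down, tool -z heading hd (deg)
    a=np.radians(hd); x=np.array([0,0,-1.]); z=-np.array([np.cos(a),np.sin(a),0]); return np.stack([x,np.cross(z,x),z],1)
def st(pr=True):
    o=ctrl.get_obs(); r=R.from_rotvec(o["tool_rot"]).as_matrix(); hd=np.degrees(np.arctan2(-r[1,2],-r[0,2]))
    if pr: print("t %.2f"%o["t"],"tcp",o["tool_pos"],"hd %.2f tilt x"%hd,r[:,0],"q",o["q"],"F",o["contact_force"],"T",o["wrist_torque"],"op %.4f"%o["opening"])
    return o,r,hd
def plan(pos,hd,obs=None):
    "total turn (deg, tool axes), shift in present tool axes and in target axes"
    o,r,h=st(False); T=down(hd); rv=np.degrees(R.from_matrix(r.T@T).as_rotvec()); d=np.array(pos)-o["tool_pos"]
    print("turn",rv,"shift now-axes(mm)",r.T@d*1000,"end-axes",T.T@d*1000)
E
python3 - <<'E'
from h import *
st()
# refine yaw of bar: use both
b=np.array([.5375,.224]);s=np.array([.552,.1575]);d=s-b;print(np.degrees(np.arctan2(d[1],d[0])),np.linalg.norm(d))
im=ctrl.get_image("scene"); cv2.imwrite("pics/s1.png",cv2.resize(im[190:270,340:490,::-1],None,fx=5,fy=5,interpolation=2))
m=ctrl.silhouettes("bar","scene")
for r in m: 
    pts=np.argwhere(r["mask"])[:,::-1]; print(r["score"],r["box"],cv2.fitLine(pts.astype(np.float32),2,0,.01,.01).ravel())
E
```

```text
t 0.95 tcp [0.2148 0.5869 0.2313] hd 159.90 tilt x [ 0.  0. -1.] q [ 1.101   0.0527  1.6129 -0.      1.476  -0.119 ] F [0.8137 0.0074 0.3681] T [ 0.0281 -0.0318  0.0217] op 0.0858
-77.69946112100186 0.06806247130394255
0.9 [409.4, 234.3, 100.9, 48.3] [  0.9375  -0.348  405.0658 234.3388]
```

```bash
python3 - <<'E'
from h import *
for h in (-70,-78,-90):
  plan([.537,.224,.20],h)
E
```

```text
turn [-130.099    -0.0028   -0.0005] shift now-axes(mm) [  31.3113 -230.0754  427.324 ] end-axes [  31.3133 -178.6787 -451.2364]
turn [-122.099    -0.0027   -0.0003] shift now-axes(mm) [  31.3113 -230.0754  427.324 ] end-axes [  31.3133 -239.7398 -421.9778]
turn [-110.099    -0.0026    0.    ] shift now-axes(mm) [  31.3113 -230.0754  427.324 ] end-axes [  31.3133 -322.235  -362.9118]
```

View pics/s1.png

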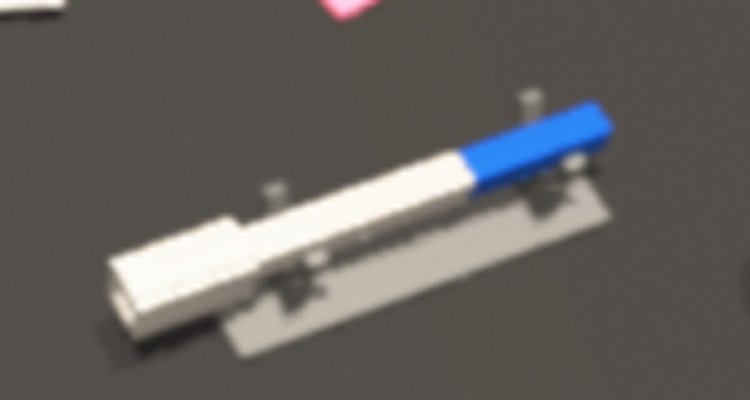

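The real cradle is the grey one. The pink and purple cradles are empty decoys. Because of the last joint's range, I'll grip with the tool's -z pointing away from the socket. First I'll fly over the stub to measure it.

```bash
python3 - <<'E'
from h import *
plan([.524,-.135,.231],158.6)
E
```

```text
turn [ 1.301  -0.0012  0.0019] shift now-axes(mm) [   0.3199 -571.6807  538.4832] end-axes [   0.3133 -559.3075  551.3239]
```

```bash
python3 -m handwheel '[[0.085,[0,-28,27.6],[1.3,0,0]]]' 2>&1 | tail -5
```

```text
t: 1.13
tool_pos: [0.2303, 0.5519, 0.2305]
tool_rot: [0.291, 1.553, -0.289]
contact_force: [-0.1, -2.1, 0.5]
opening: 0.0849
```

```bash
python3 -m handwheel '[[0.085,[0,-0.028,0.0276],[0,0,0]],[0.085,[0,-0.028,0.0276],[0,0,0]],[0.085,[0,-0.028,0.0276],[0,0,0]],[0.085,[0,-0.028,0.0276],[0,0,0]],[0.085,[0,-0.028,0.0276],[0,0,0]],[0.085,[0,-0.028,0.0276],[0,0,0]],[0.085,[0,-0.028,0.0276],[0,0,0]],[0.085,[0,-0.028,0.0276],[0,0,0]],[0.085,[0,-0.028,0.0276],[0,0,0]]]'; python3 -c "
from h import *
st();plan([.524,-.135,.231],158.6)"
```

```text
t: 1.88
tool_pos: [0.3717, 0.2221, 0.2316]
tool_rot: [0.293, 1.55, -0.292]
contact_force: [1.1, 0.4, 0.6]
opening: 0.0851
t 1.88 tcp [0.3717 0.2221 0.2316] hd 158.63 tilt x [ 0.0012  0.0004 -1.    ] q [ 0.3663 -0.4376  2.037  -0.      1.541  -0.8315] F [1.1245 0.4079 0.5571] T [ 0.0053 -0.0256  0.0007] op 0.0851
turn [ 0.0284  0.0525 -0.0473] shift now-axes(mm) [   0.6542 -277.0001  271.9736] end-axes [   0.6336 -276.8648  272.1115]
```

```bash
python3 -m handwheel '[[0.085,[0,-0.028,0.0276],[0,0,0]],[0.085,[0,-0.028,0.0276],[0,0,0]],[0.085,[0,-0.028,0.0276],[0,0,0]],[0.085,[0,-0.028,0.0276],[0,0,0]],[0.085,[0,-0.028,0.0276],[0,0,0]],[0.085,[0,-0.028,0.0276],[0,0,0]],[0.085,[0,-0.028,0.0276],[0,0,0]],[0.085,[0,-0.028,0.0276],[0,0,0]],[0.085,[0,-0.028,0.0276],[0,0,0]],[0.085,[0,0,0],[0,0,0]]]'; python3 - <<'E'
from h import *
st();plan([.524,-.135,.231],158.6)
o=ctrl.get_obs(); im=ctrl.get_image("wrist"); cv2.imwrite("pics/w1.png",im[:,:,::-1])
for th in ["stub_tip","clamp_hinge"]:
    for r in ctrl.tip_of(th,"wrist"): print(th,r["score"],r["centre"][::-1],onz("wrist",r["centre"][::-1],.09,o))
E
```

```text
t: 2.72
tool_pos: [0.5122, -0.107, 0.2313]
tool_rot: [0.296, 1.549, -0.299]
contact_force: [-0.2, 0.1, -0.1]
opening: 0.0852
t 2.72 tcp [ 0.5122 -0.107   0.2313] hd 158.27 tilt x [ 0.0005 -0.0024 -1.    ] q [-0.3471 -0.1942  1.8475 -0.0021  1.487  -1.5384] F [-0.1942  0.0913 -0.1078] T [ 0.0069  0.0405 -0.0154] op 0.0852
turn [-0.3344  0.0781  0.1188] shift now-axes(mm) [  0.3296 -21.6172  21.3671] end-axes [  0.2556 -21.7421  21.241 ]
stub_tip 0.84 [285.7, 255.6] [ 0.5211 -0.1364  0.09  ]
clamp_hinge 0.76 [291.1, 375.5] [ 0.6149 -0.1714  0.09  ]
clamp_hinge 0.45 [294.3, 323.2] [ 0.5734 -0.1514  0.09  ]
```

View pics/w1.png

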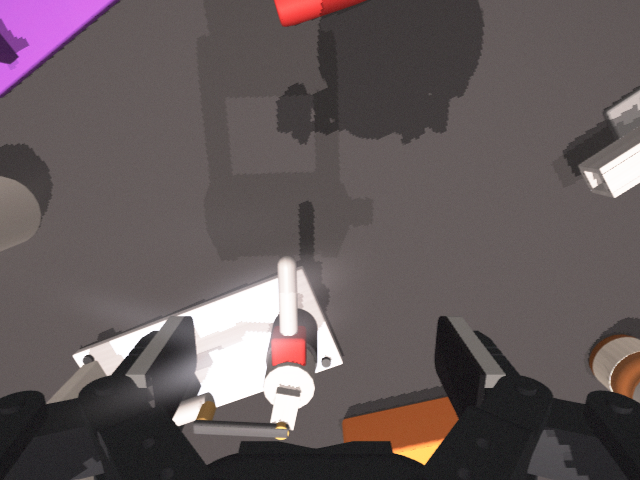

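The stub is seen from above, tip at (287,257) and base at (290,333), nearly vertical in the picture. I'll centre it and measure its edges.

```bash
python3 -m handwheel '[[0.085,[0.02,-0.018,0],[0,0,0]],[0.085,[0.01,0,0.01],[0,0,0]],[0.085,[0,0,0],[0,0,0]],[0.085,[0,0,0],[0,0,0]]]'; cat >> h.py <<'E'
def edges(im,rows,c0,hw,thr=None):
    "per row: subpixel left/right edge of a bright bar near column c0(row)"
    g=cv2.GaussianBlur(im,(3,3),0).max(2).astype(float); out=[]
    for v in rows:
        c=c0(v) if callable(c0) else c0
        a=int(c-hw);s=np.gradient(g[v,a:int(c+hw)]); 
        m=len(s)//2; L=np.argmax(s[:m]); Rr=m+np.argmin(s[m:])
        def sub(i,s):
            if i<1 or i>len(s)-2: return i
            d=s[i-1]-2*s[i]+s[i+1]; return i+(0.5*(s[i-1]-s[i+1])/d if d else 0)
        out.append((v,a+sub(L,s),a+sub(Rr,s)))
    return np.array(out)
E
python3 - <<'E'
from h import *
st()
o=ctrl.get_obs(); im=ctrl.get_image("wrist"); cv2.imwrite("pics/w2.png",im[:,:,::-1])
for th in ["stub_tip","clamp_hinge"]:
    for r in ctrl.tip_of(th,"wrist"): print(th,r["score"],r["centre"][::-1],onz("wrist",r["centre"][::-1],.09,o))
np.save("w2.npy",im)
E
```

```text
t: 3.2
tool_pos: [0.5129, -0.1206, 0.2009]
tool_rot: [0.292, 1.552, -0.291]
contact_force: [-0.0, 1.1, -0.3]
opening: 0.0851
t 3.20 tcp [ 0.5129 -0.1206  0.2009] hd 158.69 tilt x [-0.0013  0.0008 -1.    ] q [-0.3724 -0.1625  1.8708  0.0003  1.4349 -1.5713] F [-0.0019  1.0504 -0.2734] T [-0.0251  0.0358 -0.013 ] op 0.0851
stub_tip 0.87 [297.5, 264.4] [ 0.5218 -0.1389  0.09  ]
clamp_hinge 0.98 [301.6, 395.8] [ 0.6155 -0.1736  0.09  ]
```

View pics/w2.png

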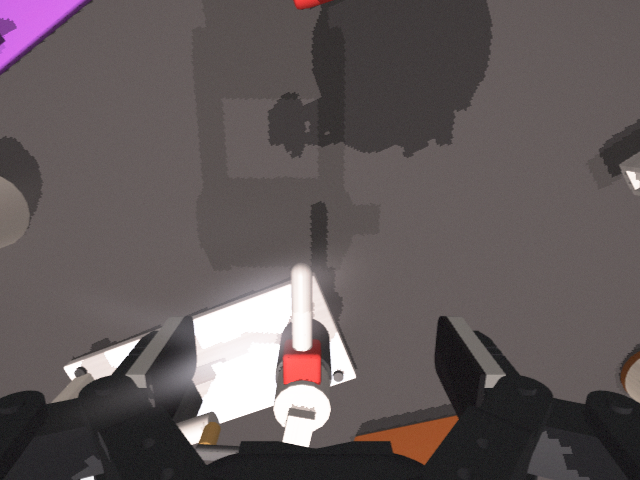

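```bash
python3 - <<'E'
from h import *
im=np.load("w2.npy"); cv2.imwrite("pics/w2c.png",cv2.resize(im[255:355,270:350,::-1],None,fx=6,fy=6,interpolation=0))
for v in (268,275,282,290,300,310,320,330,340): print(v,im[v,285:322].astype(int).sum(1)//3)
E
```

```text
268 [123 124 126 121 117 115 127 151 175 191 198 206 208 212 216 214 210 204
 202 200 194 184 172 164 147 131 112 108 107 106 110 106 106 107 107 106
  98]
275 [134 137 137 136 132 147 182 216 228 235 238 239 243 248 250 252 250 243
 238 237 234 227 220 213 201 182 160 153 158 149 135 117 114 113 112 113
 111]
282 [161 167 166 165 163 173 193 218 229 237 241 241 245 249 252 253 253 249
 242 240 237 231 224 217 204 187 174 201 227 225 221 197 154 133 115 110
 113]
290 [255 255 255 255 255 253 229 216 230 238 242 243 245 250 253 254 253 250
 244 242 240 233 226 220 207 186 176 208 234 233 232 232 231 227 208 171
 130]
300 [255 255 255 255 255 254 245 213 227 237 242 244 246 250 253 254 254 251
 246 243 242 234 227 220 208 186 173 207 234 232 232 233 233 234 234 236
 236]
310 [255 255 255 255 255 255 253 211 225 237 242 244 246 250 252 254 254 251
 246 244 242 234 228 222 208 187 170 183 208 221 238 235 235 233 234 233
 232]
320 [255 255 255 253 207 208 218 230 237 245 251 252 252 253 254 254 255 254
 253 252 251 248 244 238 230 214 175 122 105 104 111 153 210 229 233 236
 235]
330 [142 139 139 139 139 137 154 203 235 245 250 252 252 253 254 254 255 254
 253 252 252 249 245 239 231 214 176 119  97  97  96  95  94  88  89  86
  81]
340 [140 142 141 138 135 134 140 184 230 244 249 251 252 253 254 254 255 254
 253 252 252 249 244 240 230 210 165 110  85  82  82  79  78  73  68  68
  67]
```

View pics/w2c.png

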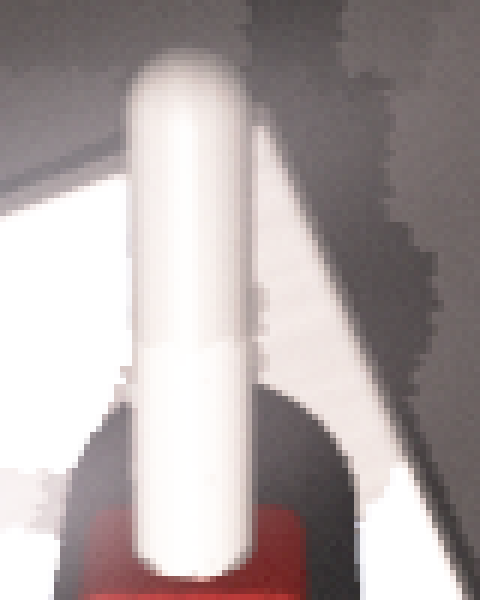

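```bash
python3 - <<'E'
from h import *
o=ctrl.get_obs()
a=onz("wrist",(301.0,275),.09,o);b=onz("wrist",(301.8,340),.09,o);t=onz("wrist",(300.9,263.5),.092,o)
d=b-a; print(a,b,t,"stub outward heading",np.degrees(np.arctan2(-d[1],-d[0])))
r=R.from_rotvec(o["tool_rot"]).as_matrix()
for X in (a,b,t): print("tool coords mm",r.T@(X-o["tool_pos"])*1000)
# scene/side check: reprojection of the line
u=-d/np.linalg.norm(d); 
for n in("scene","side"): print(n,proj(n,[t,t-u*.1]))
print("dir",u,"hinge est",t-u*.1)
for n in ("scene","side"):
    im=ctrl.get_image(n); 
    p=proj(n,[t,t-u*.1]); big=cv2.resize(im[:,:,::-1],None,fx=5,fy=5,interpolation=2)
    for q in p: cv2.circle(big,tuple(int(x*5+2) for x in q),4,(0,255,0),-1)
    c=(p.mean(0)*5).astype(int); cv2.imwrite(f"pics/{n}c2.png",big[c[1]-250:c[1]+250,c[0]-300:c[0]+300])
E
```

```text
[ 0.5312 -0.1405  0.09  ] [ 0.5761 -0.1579  0.09  ] [ 0.5232 -0.1372  0.092 ] stub outward heading 158.79096997880794
tool coords mm [112.5704 -11.6893  23.1221]
tool coords mm [112.6524 -11.599   71.1903]
tool coords mm [110.5555 -11.6015  14.4096]
scene [[249.603  235.9174]
 [235.3685 276.2014]]
side [[337.471  280.174 ]
 [383.363  279.4501]]
dir [-0.9323  0.3618 -0.    ] hinge est [ 0.6164 -0.1734  0.092 ]
```

View pics/sidec2.png

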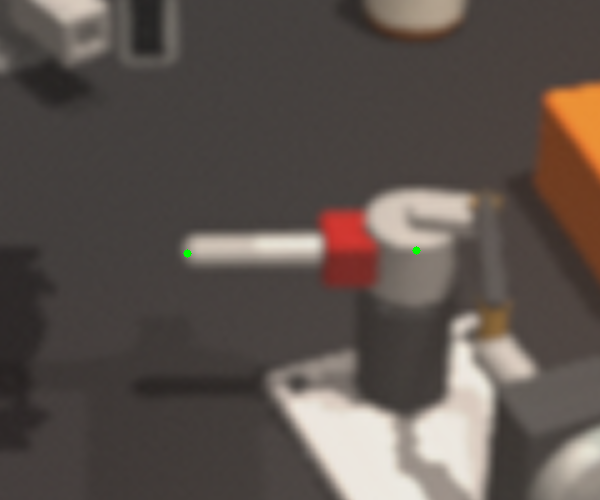

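View pics/scenec2.png

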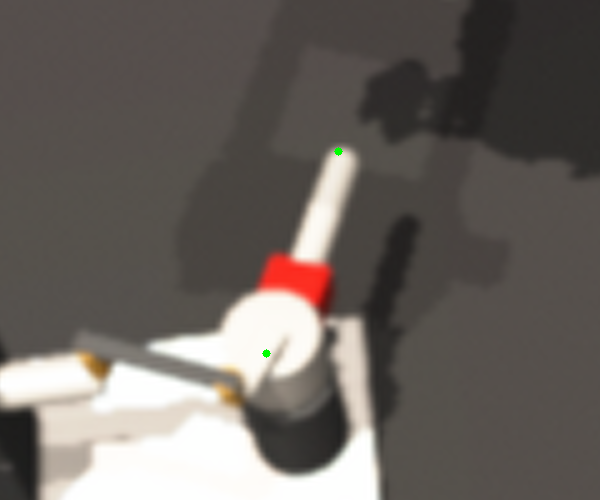

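```bash
python3 - <<'E'
from h import *
plan([.537,.224,.201],102.0)
E
```

```text
turn [56.6581  0.0944 -0.0556] shift now-axes(mm) [   1.3056  330.1753 -104.1342] end-axes [   1.4733   94.4831 -333.0648]
```

```bash
python3 -m handwheel '[[0.085,[0,0.0367,-0.0116],[0,0,0]],[0.085,[0,0.0367,-0.0116],[0,0,0]],[0.085,[0,0.0367,-0.0116],[0,0,0]],[0.085,[0,0.0367,-0.0116],[0,0,0]],[0.085,[0,0.0367,-0.0116],[0,0,0]],[0.085,[0,0.0367,-0.0116],[0,0,0]],[0.085,[0,0.0367,-0.0116],[0,0,0]],[0.085,[0,0.0367,-0.0116],[0,0,0]],[0.085,[0,0.0367,-0.0116],[0,0,0]]]'
python3 -m handwheel '[[0.085,[0,0,0],[7.08,0,0]],[0.085,[0,0,0],[7.08,0,0]],[0.085,[0,0,0],[7.08,0,0]],[0.085,[0,0,0],[7.08,0,0]],[0.085,[0,0,0],[7.08,0,0]],[0.085,[0,0,0],[7.08,0,0]],[0.085,[0,0,0],[7.08,0,0]],[0.085,[0,0,0],[7.08,0,0]],[0.085,[0,0,0],[0,0,0]]]'
python3 - <<'E'
from h import *
st()
o=ctrl.get_obs(); im=ctrl.get_image("wrist"); cv2.imwrite("pics/w3.png",im[:,:,::-1]); np.save("w3.npy",im)
for th,z in [("bar",.045),("socket_floor",.045),("cradle",0)]:
    for r in ctrl.tip_of(th,"wrist"): print(th,r["score"],r["centre"][::-1],onz("wrist",r["centre"][::-1],z,o))
E
```

```text
t: 4.2
tool_pos: [0.5366, 0.226, 0.2022]
tool_rot: [0.293, 1.55, -0.292]
contact_force: [1.1, -0.7, -0.3]
opening: 0.0844
t: 4.95
tool_pos: [0.5368, 0.224, 0.202]
tool_rot: [1.056, 1.3, -1.054]
contact_force: [0.4, 0.6, 1.1]
opening: 0.085
t 4.95 tcp [0.5368 0.224  0.202 ] hd 101.87 tilt x [ 0.0009  0.0003 -1.    ] q [ 0.2674 -0.0306  1.7463  0.0001  1.425   0.0602] F [0.3512 0.6491 1.1045] T [0.0277 0.0052 0.0174] op 0.0850
bar 0.9 [319.5, 220.0] [0.5388 0.2264 0.045 ]
bar 0.21 [94.0, 380.6] [0.3822 0.0521 0.045 ]
socket_floor 0.91 [323.4, 302.7] [0.5559 0.1615 0.045 ]
cradle 0.89 [317.1, 196.9] [0.5354 0.2354 0.    ]
cradle 0.58 [87.7, 32.6] [0.3401 0.3219 0.    ]
```

View pics/w3.png

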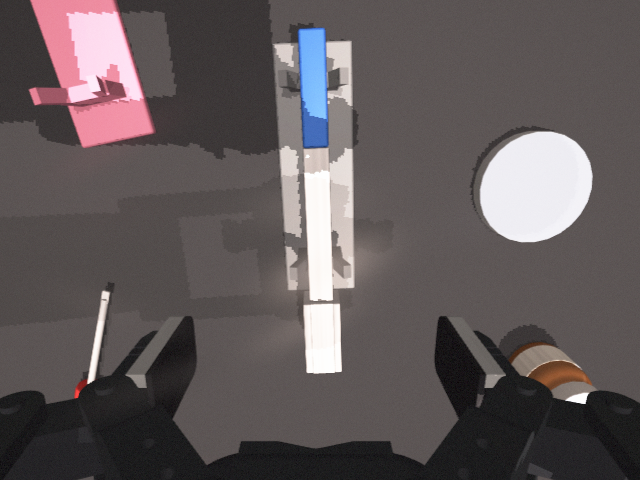

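The bar lies in the grey cradle: sleeve end (312,30), socket mouth (323,372). I'll fit its heading.

```bash
python3 - <<'E'
from h import *
im=np.load("w3.npy"); o=ctrl.get_obs()
e=edges(im,list(range(45,75,5))+list(range(95,140,5))+list(range(175,250,5))+list(range(255,295,5)),lambda v:312.5+8.5*(v-30)/268,20)
g=e[(e[:,2]-e[:,1]>20)&(e[:,2]-e[:,1]<32)]; print(len(e),len(g)); print(g[::4])
c=np.array([onz("wrist",((a+b)/2,v),.054,o) for v,a,b in g])
vx,vy,x,y=cv2.fitLine(c[:,:2].astype(np.float32),cv2.DIST_HUBER,0,1e-4,1e-4).ravel()
if vy<0: vx,vy=-vx,-vy
print("outward heading",np.degrees(np.arctan2(vy,vx)),x,y, "resid mm",np.abs((c[:,0]-x)*vy-(c[:,1]-y)*vx).max()*1000)
# ends
e1=onz("wrist",(312.5,29),.054,o); e2=onz("wrist",(323.5,373),.059,o); print(e1,e2,np.linalg.norm((e1-e2)[:2]))
u=np.array([vx,vy]); m=e1[:2]-u*.130; m2=e2[:2]+u*.120; print("origin from sleeve end",m,"from mouth",m2)
E
```

```text
38 38
[[ 45.     298.6842 324.3148]
 [ 65.     299.575  325.5   ]
 [105.     303.5    326.6579]
 [125.     303.1    326.3095]
 [180.     304.0352 329.0854]
 [200.     305.0224 329.4565]
 [220.     305.9429 329.9865]
 [240.     306.8088 331.0373]
 [265.     307.9915 331.939 ]
 [285.     308.8654 331.8023]]
outward heading 104.27133 0.5309782 0.25243497 resid mm 1.8310893103841015
[0.5074 0.3485 0.054 ] [0.5675 0.1082 0.059 ] 0.24769861905794543
origin from sleeve end [0.5395 0.2225] from mouth [0.538  0.2245]
```

```bash
python3 - <<'E'
from h import *
plan([.5384,.2236,.026],104.3)
E
```

```text
turn [-2.202  -0.0019 -0.0252] shift now-axes(mm) [175.6061   1.4552   0.565 ] end-axes [175.6055   1.5098   0.6162]
```

```bash
python3 -m handwheel '[[0.085,[0,0.0015,0.0006],[-2.2,0,0]],[0.085,[0.035,0,0],[0,0,0]],[0.085,[0.035,0,0],[0,0,0]],[0.085,[0.035,0,0],[0,0,0]],[0.085,[0,0,0],[0,0,0]],[0.085,[0,0,0],[0,0,0]]]'
python3 - <<'E'
from h import *
st(); plan([.5384,.2236,.026],104.3)
o=ctrl.get_obs(); im=ctrl.get_image("wrist"); cv2.imwrite("pics/w4.png",im[:,:,::-1]); np.save("w4.npy",im)
E
```

```text
t: 5.65
tool_pos: [0.5366, 0.223, 0.0943]
tool_rot: [1.021, 1.32, -1.028]
contact_force: [-0.0, 0.5, 0.9]
opening: 0.0848
t 5.65 tcp [0.5366 0.223  0.0943] hd 104.22 tilt x [-0.0051 -0.0013 -1.    ] q [0.2658 0.0761 1.8269 0.     1.2438 0.0176] F [-0.0065  0.4745  0.9258] T [-0.0042 -0.0198 -0.0239] op 0.0848
turn [-0.081   0.0032  0.3003] shift now-axes(mm) [68.2751  2.2711 -0.1611] end-axes [68.2861  1.9135 -0.1543]
```

View pics/w4.png

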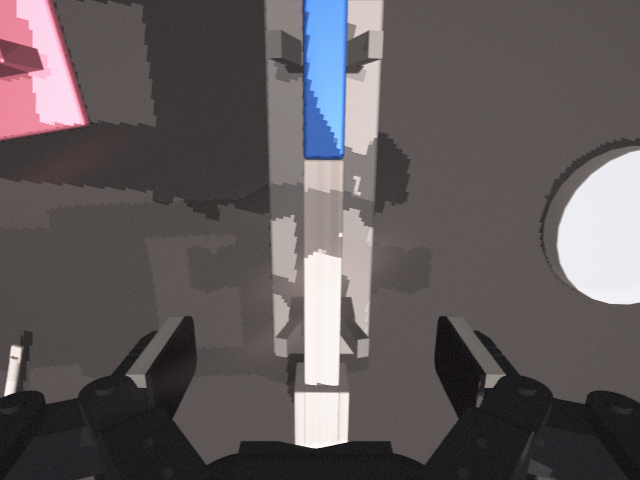

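```bash
python3 -m handwheel '[[0.085,[0.034,0.002,0],[0,0,0]],[0.085,[0.034,0,0],[0,0,0]],[0.085,[0,0,0],[0,0,0]],[0.085,[0,0,0],[0,0,0]]]'
python3 - <<'E'
from h import *
st(); plan([.5384,.2236,.026],104.3)
E
```

```text
t: 6.03
tool_pos: [0.5405, 0.224, 0.0293]
tool_rot: [1.025, 1.316, -1.025]
contact_force: [-0.0, 0.3, -0.1]
opening: 0.085
t 6.03 tcp [0.5405 0.224  0.0293] hd 104.18 tilt x [-0.0005 -0.0001 -1.    ] q [ 0.2657  0.1687  1.8483 -0.      1.1251  0.0182] F [-0.0466  0.2783 -0.1229] T [-0.0084 -0.0113  0.0103] op 0.0850
turn [-0.1152  0.0012  0.0282] shift now-axes(mm) [ 3.3036 -2.1113 -0.1277] end-axes [ 3.3026 -2.1126 -0.1318]
```

```bash
python3 -m handwheel '[[0.085,[0.002,-0.001,0],[0,0,0]],[0.085,[0,0,0],[0,0,0]]]';python3 -m handwheel '[[0.085,[0,0,0],[0,0,0]]]'
python3 - <<'E'
from h import *
st(); plan([.5384,.2236,.026],104.3)
E
```

```text
t: 6.2
tool_pos: [0.5416, 0.2243, 0.0298]
tool_rot: [1.028, 1.313, -1.021]
contact_force: [0.2, -0.2, -0.3]
opening: 0.0845
t: 6.28
tool_pos: [0.5412, 0.2242, 0.0292]
tool_rot: [1.028, 1.313, -1.022]
contact_force: [0.5, -0.1, 0.4]
opening: 0.0849
t 6.28 tcp [0.5412 0.2242 0.0292] hd 104.17 tilt x [ 0.0045  0.0012 -1.    ] q [ 0.2658  0.1674  1.85   -0.      1.1196  0.0185] F [ 0.5036 -0.0535  0.4108] T [ 0.0265  0.0361 -0.0044] op 0.0849
turn [-0.1324 -0.0042 -0.2655] shift now-axes(mm) [ 3.2158 -2.8818 -0.0915] end-axes [ 3.2291 -2.8666 -0.0984]
```

```bash
for i in 1 2 3; do python3 -m handwheel '[[0.085,[0,0,0],[0,0,0]]]' | grep pos; python3 -c "
from h import *
o,r,h=st(False);print(o['q'],o['dq'],r[:,0])"; done
```

```text
tool_pos: [0.5406, 0.224, 0.0284]
[ 0.2657  0.1681  1.8508 -0.      1.1194  0.0185] [-0.001   0.0097  0.0081 -0.0007 -0.001   0.0004] [ 0.0033  0.0009 -1.    ]
tool_pos: [0.5401, 0.2239, 0.0276]
[ 0.2658  0.1688  1.8515 -0.      1.1192  0.0185] [-0.0004  0.0091  0.0081 -0.0004 -0.0007  0.0019] [ 0.002   0.0005 -1.    ]
tool_pos: [0.5397, 0.2238, 0.027]
[ 0.2657  0.1694  1.852  -0.      1.1191  0.0185] [-0.0006  0.0077  0.0065 -0.0009 -0.0012 -0.0006] [ 0.001   0.0003 -1.    ]
```

```bash
python3 -m handwheel '[[0.085,[0,0,0],[0,0,0]],[0.085,[0,0,0],[0,0,0]],[0.085,[0,0,0],[0,0,0]],[0.085,[0,0,0],[0,0,0]]]' | grep pos; python3 -m handwheel '[[0.01,[0,0,0],[0,0,0]],[0.01,[0,0,0],[0,0,0]],[0.01,[0,0,0],[0,0,0]],[0.01,[0,0,0],[0,0,0]],[0.01,[0,0,0],[0,0,0]],[0.01,[0,0,0],[0,0,0]],[0.01,[0,0,0],[0,0,0]],[0.01,[0,0,0],[0,0,0]]]' 80; python3 - <<'E'
from h import *
st()
o=ctrl.get_obs(); im=ctrl.get_image("wrist"); cv2.imwrite("pics/w5.png",im[:,:,::-1]); np.save("w5.npy",im)
E
```

```text
tool_pos: [0.5392, 0.2236, 0.0262]
t: 7.53
tool_pos: [0.5396, 0.2237, 0.0265]
tool_rot: [1.026, 1.316, -1.025]
contact_force: [-0.9, 0.5, 1.0]
opening: 0.0165
t 7.53 tcp [0.5396 0.2237 0.0265] hd 104.16 tilt x [ 0.0005  0.0002 -1.    ] q [0.2657 0.1701 1.8522 0.     1.1188 0.0185] F [-0.9341  0.4602  1.0431] T [ 0.0035 -0.0375 -0.048 ] op 0.0165
```

View pics/w5.png

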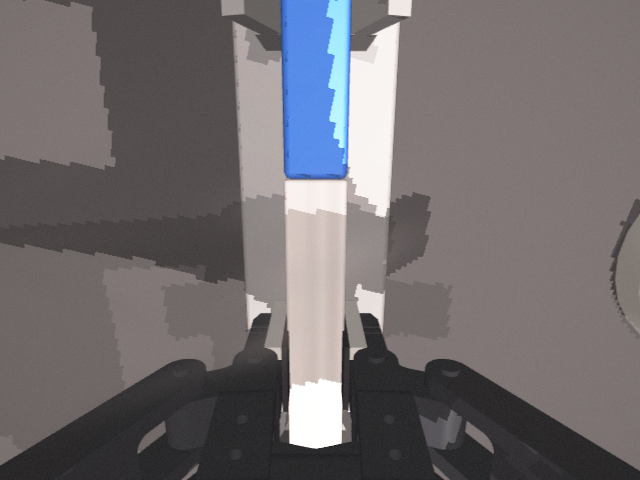

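```bash
python3 - <<'E'
from h import *
im=np.load("w5.npy"); o=ctrl.get_obs(); r=R.from_rotvec(o["tool_rot"]).as_matrix()
e=edges(im,range(10,360,10),316,48)
for v,a,b in e[::3]:
    X=r.T@(onz("wrist",((a+b)/2,v),.0545,o)-o["tool_pos"]); w=onz("wrist",(a,v),.0545,o)-onz("wrist",(b,v),.0545,o)
    print(int(v),round(a,1),round(b,1),"tool",X*1000,"w",np.linalg.norm(w)*1000)
print("sleeve edge",(r.T@(onz("wrist",(316,179),.0545,o)-o["tool_pos"]))*1000)
E
```

```text
10 281.1 350.4 tool [-27.9456  -0.8815 -97.6669] w 16.99665277131122
40 281.4 349.8 tool [-27.9456  -0.9025 -90.9857] w 17.11559169840693
70 283.3 348.0 tool [-27.9455  -0.8948 -84.0444] w 16.49392972483188
100 283.9 347.2 tool [-27.9455  -0.9075 -76.8276] w 16.474481258224586
130 284.4 346.6 tool [-27.9455  -0.9197 -69.3183] w 16.505034327568872
160 285.2 345.9 tool [-27.9455  -0.9079 -61.4986] w 16.448747668464904
190 284.6 346.0 tool [-27.9455  -0.9653 -53.3487] w 16.980930732738457
220 285.2 345.6 tool [-27.9455  -0.9421 -44.8473] w 17.064235350343207
250 285.6 344.8 tool [-27.9455  -0.9886 -35.9712] w 17.097683796918883
280 286.4 344.0 tool [-27.9455  -0.9989 -26.6949] w 17.000209749300346
310 286.8 343.4 tool [-27.9455  -1.0089 -16.9909] w 17.09733268292736
340 288.8 341.7 tool [-27.9454  -0.9694  -6.8289] w 16.38849142473354
sleeve edge [-27.9454  -0.7812 -56.3767]
```

```bash
python3 -m handwheel '[[0.01,[-0.01,0,0],[0,0,0]],[0.01,[-0.02,0,0],[0,0,0]],[0.01,[-0.035,0,0],[0,0,0]],[0.01,[-0.035,0,0],[0,0,0]],[0.01,[-0.02,0,0],[0,0,0]],[0.01,[0,0,0],[0,0,0]]]'; python3 - <<'E'
from h import *
st();plan([.3967,-.0864,.145],158.7)
o=ctrl.get_obs(); im=ctrl.get_image("wrist"); cv2.imwrite("pics/w6.png",im[:,:,::-1]); np.save("w6.npy",im)
im=ctrl.get_image("side"); cv2.imwrite("pics/sd6.png",cv2.resize(im[120:280,180:400,::-1],None,fx=3.5,fy=3.5,interpolation=2))
E
```

```text
t: 8.08
tool_pos: [0.5423, 0.2245, 0.1525]
tool_rot: [1.031, 1.31, -1.018]
contact_force: [1.8, 0.2, -2.9]
opening: 0.0166
t 8.08 tcp [0.5423 0.2245 0.1525] hd 104.17 tilt x [ 0.0095  0.0026 -1.    ] q [0.2658 0.0177 1.7834 0.     1.3307 0.0185] F [ 1.8316  0.1892 -2.8767] T [ 0.037  -0.0492  0.0043] op 0.0166
turn [-54.5326   0.257   -0.5236] shift now-axes(mm) [   5.2982 -217.3288  265.8442] end-axes [   7.4784 -342.581   -22.7014]
```

View pics/sd6.png

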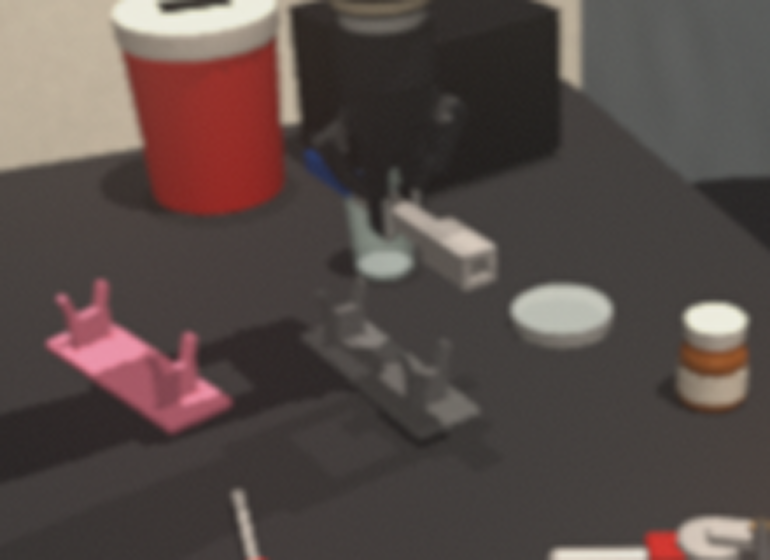

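View pics/w6.png

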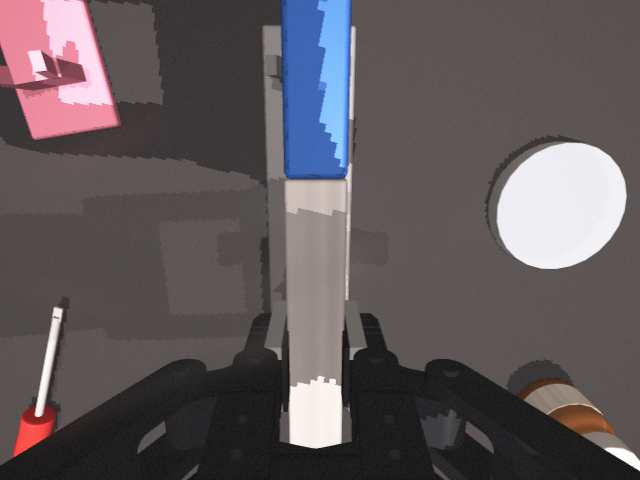

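Bar lifted cleanly with no droop: the sleeve edge stays at row 179. Turning and carrying it to the stub.

```bash
python3 -m handwheel '[[0.01,[0,0,0],[-6.8,0,0]],[0.01,[0,0,0],[-6.8,0,0]],[0.01,[0,0,0],[-6.8,0,0]],[0.01,[0,0,0],[-6.8,0,0]],[0.01,[0,0,0],[-6.8,0,0]],[0.01,[0,0,0],[-6.8,0,0]],[0.01,[0,0,0],[-6.8,0,0]],[0.01,[0,0,0],[-6.8,0,0]]]' | grep pos;  python3 -m handwheel '[[0.01,[0,-0.035,-0.0025],[0,0,0]],[0.01,[0,-0.035,-0.0025],[0,0,0]],[0.01,[0,-0.035,-0.0025],[0,0,0]],[0.01,[0,-0.035,-0.0025],[0,0,0]],[0.01,[0,-0.035,-0.0025],[0,0,0]],[0.01,[0,-0.035,-0.0025],[0,0,0]],[0.01,[0,-0.035,-0.0025],[0,0,0]],[0.01,[0,-0.035,-0.0025],[0,0,0]],[0.01,[0,-0.035,-0.0025],[0,0,0]],[0.01,[0,-0.027,-0.001],[0,0,0]]]'|grep pos;  python3 -m handwheel '[[0.01,[0,0,0],[0,0,0]],[0.01,[0,0,0],[0,0,0]],[0.01,[0,0,0],[0,0,0]]]'
python3 - <<'E'
from h import *
st();plan([.3967,-.0864,.0715],158.7)
for n in ("side","scene"):
    im=ctrl.get_image(n); p=proj(n,[.46,-.11,.09])[0].astype(int); cv2.imwrite(f"pics/{n}7.png",cv2.resize(im[p[1]-80:p[1]+80,p[0]-110:p[0]+110,::-1],None,fx=3.5,fy=3.5,interpolation=2))
E
```

```text
tool_pos: [0.5367, 0.2229, 0.1418]
tool_pos: [0.3889, -0.0869, 0.1425]
t: 9.93
tool_pos: [0.3911, -0.0853, 0.1439]
tool_rot: [0.295, 1.555, -0.293]
contact_force: [1.1, 0.8, -4.5]
opening: 0.0164
t 9.93 tcp [ 0.3911 -0.0853  0.1439] hd 158.53 tilt x [-0.0039  0.0022 -1.    ] q [-0.4016 -0.4641  2.2022  0.0005  1.408  -1.5978] F [ 1.137   0.7716 -4.5476] T [ 0.0043 -0.0121 -0.0379] op 0.0164
turn [-0.1681 -0.2553 -0.0358] shift now-axes(mm) [72.3662  1.0255  5.918 ] end-axes [72.3912  1.0538  5.5985]
```

View pics/side7.png

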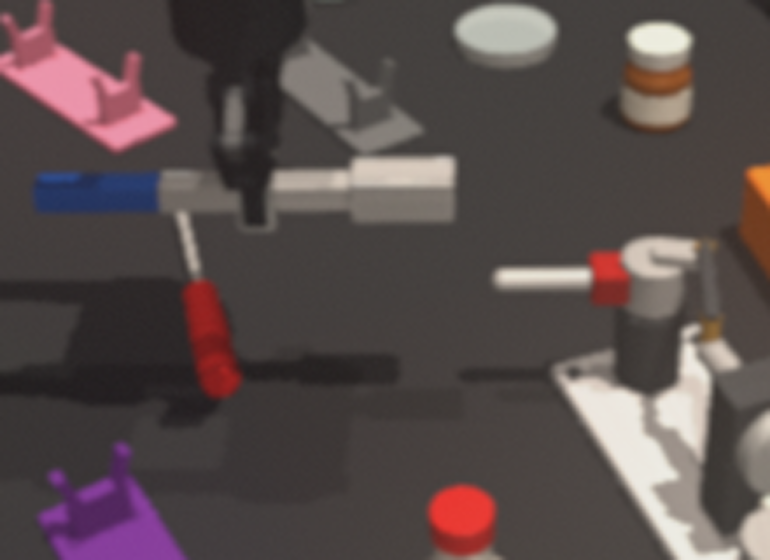

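View pics/scene7.png

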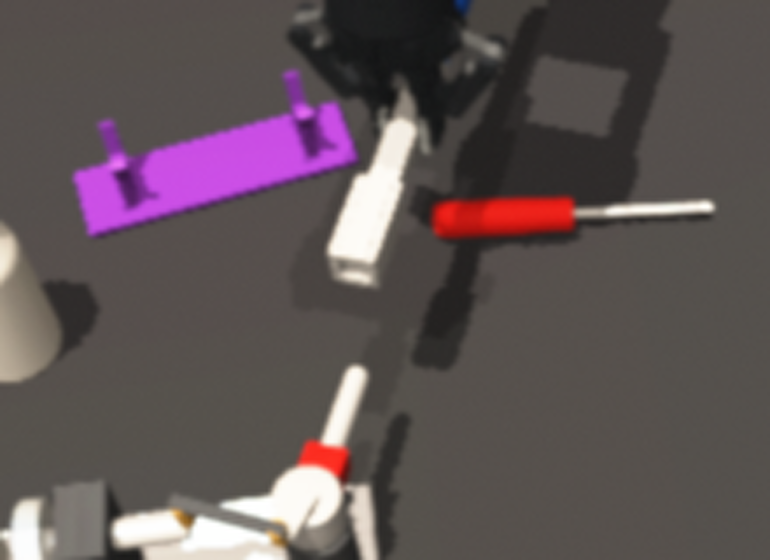

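```bash
python3 -m handwheel '[[0.01,[0.03,0.001,0],[-0.1,0,0]],[0.01,[0.03,0,0],[0,0,0]],[0.01,[0.012,0,0],[0,0,0]],[0.01,[0,0,0],[0,0,0]],[0.01,[0,0,0],[0,0,0]],[0.01,[0,0,0],[0,0,0]],[0.01,[0,0,0],[0,0,0]],[0.01,[0,0,0],[0,0,0]],[0.01,[0,0,0],[0,0,0]],[0.01,[0,0,0],[0,0,0]]]'
python3 - <<'E'
from h import *
st();plan([.3967,-.0864,.0715],158.7)
E
```

```text
t: 10.87
tool_pos: [0.3933, -0.0854, 0.0751]
tool_rot: [0.292, 1.549, -0.292]
contact_force: [-0.1, 0.5, -4.1]
opening: 0.0171
t 10.87 tcp [ 0.3933 -0.0854  0.0751] hd 158.66 tilt x [ 0.0014 -0.0006 -1.    ] q [-0.3992 -0.3712  2.2585 -0.      1.2528 -1.5975] F [-0.0776  0.5428 -4.0796] T [-0.0001  0.0145 -0.0163] op 0.0171
turn [-0.042   0.0883  0.0025] shift now-axes(mm) [3.6147 0.2816 3.5012] end-axes [3.6093 0.2789 3.507 ]
```

```bash
python3 -m handwheel '[[0.01,[0.002,0.0003,0],[0,0,0]],[0.01,[0,0,0],[0,0,0]],[0.01,[0,0,0],[0,0,0]],[0.01,[0,0,0],[0,0,0]],[0.01,[0,0,0],[0,0,0]],[0.01,[0,0,0],[0,0,0]],[0.01,[0,0,0],[0,0,0]]]'
python3 - <<'E'
from h import *
st();plan([.3967,-.0864,.0715],158.7)
for n in ("side","scene"):
    im=ctrl.get_image(n); np.save(n+"8.npy",im);p=proj(n,[.50,-.125,.09])[0].astype(int); cv2.imwrite(f"pics/{n}8.png",cv2.resize(im[p[1]-50:p[1]+50,p[0]-66:p[0]+66,::-1],None,fx=6,fy=6,interpolation=2)); print(p)
E
```

```text
t: 11.45
tool_pos: [0.3929, -0.0849, 0.0723]
tool_rot: [0.292, 1.551, -0.292]
contact_force: [-0.3, 0.4, -5.1]
opening: 0.0167
t 11.45 tcp [ 0.3929 -0.0849  0.0723] hd 158.66 tilt x [-0. -0. -1.] q [-0.3984 -0.3669  2.2605 -0.0001  1.2481 -1.5967] F [-0.2785  0.3942 -5.1235] T [ 0.0464  0.0531 -0.0135] op 0.0167
turn [-0.0402 -0.0009  0.0028] shift now-axes(mm) [ 0.8174 -0.0274  4.0743] end-axes [ 0.8175 -0.0303  4.0742]
[325 280]
[254 226]
```

View pics/side8.png

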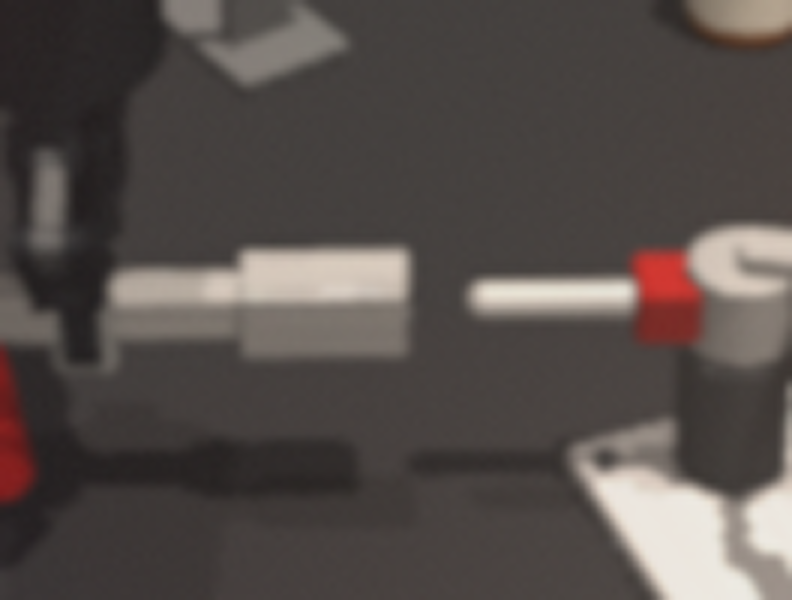

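View pics/scene8.png

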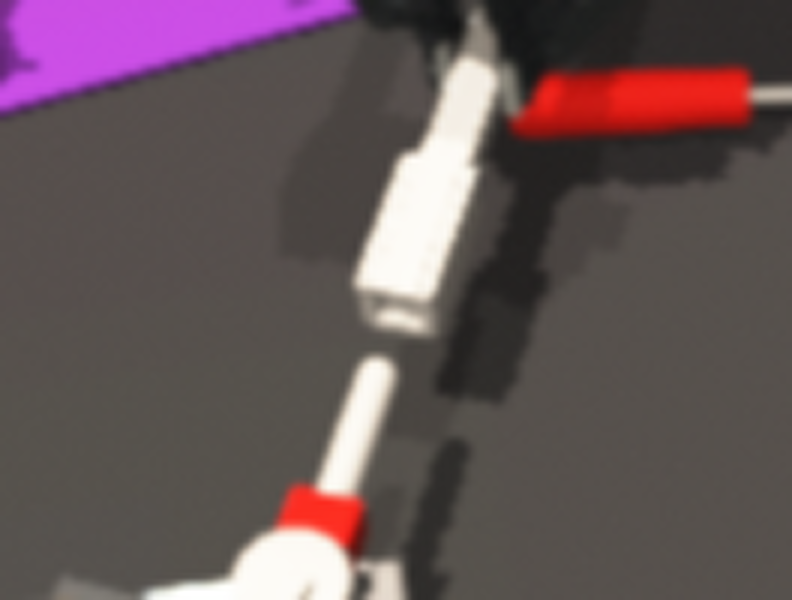

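```bash
cat > ov.py <<'E'
from h import *
def overlay(tag,P=np.array([.5091,-.1303]),shd=158.7,s=.0):
    o,r,h=st(False)
    C=o["tool_pos"]+r@np.array([-.019+.0005,0,-.001])   # bar origin
    a=np.radians(shd); u=np.array([np.cos(a),np.sin(a),0]); n=np.array([-u[1],u[0],0]); tip=np.array([.5225,-.1355,.09])
    for cam in ("side","scene"):
        im=np.load(cam+tag+".npy"); p=proj(cam,[.50,-.125,.09])[0].astype(int); x0,y0=p[0]-66,p[1]-50
        big=cv2.resize(im[y0:y0+100,x0:x0+132,::-1],None,fx=6,fy=6,interpolation=2)
        T=lambda X:[tuple(int(k) for k in ((q-[x0,y0])*6+2.5)) for q in proj(cam,np.array(X))]
        for a_,b_ in ((.060,.120),):
            pts=[C+r@np.array([dx,dy,z]) for z in (a_,b_) for dx,dy in ((-.014,-.014),(-.014,.014),(.014,.014),(.014,-.014))]
            t=T(pts)
            for i in range(4):
                for j,k in ((i,(i+1)%4),(i+4,(i+1)%4+4),(i,i+4)): cv2.line(big,t[j],t[k],(0,255,0),1)
        c,_=ray(cam,p); 
        for sg in (-1,1):
            L=[]
            for q in (.01,.055):
                X=tip-u*q; vd=X-c; w=np.cross(u,vd); w/=np.linalg.norm(w); L.append(X+sg*.007*w)
            t=T(L); cv2.line(big,t[0],t[1],(255,0,255),1)
        cv2.imwrite(f"pics/{cam}{tag}o.png",big)
E
python3 -c "
from ov import *
overlay('8')"
```

```text
(no output)
```

View pics/side8o.png

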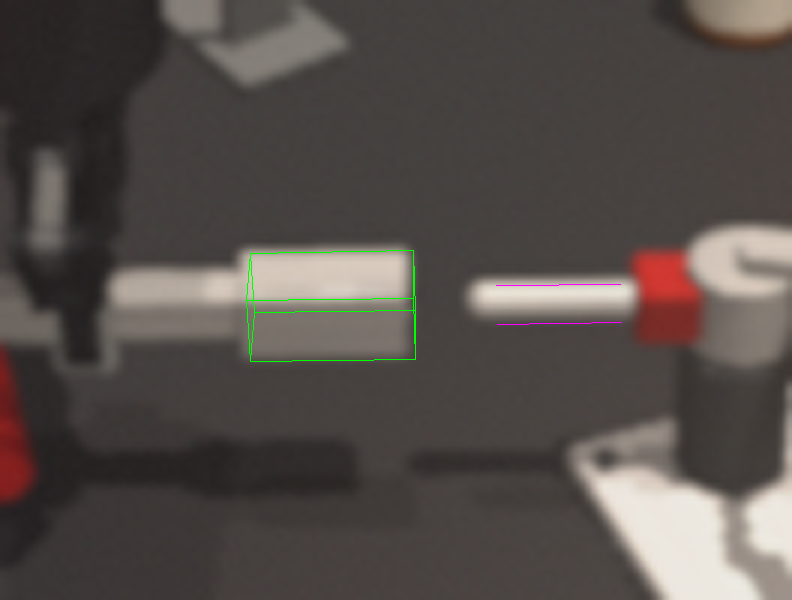

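View pics/scene8o.png

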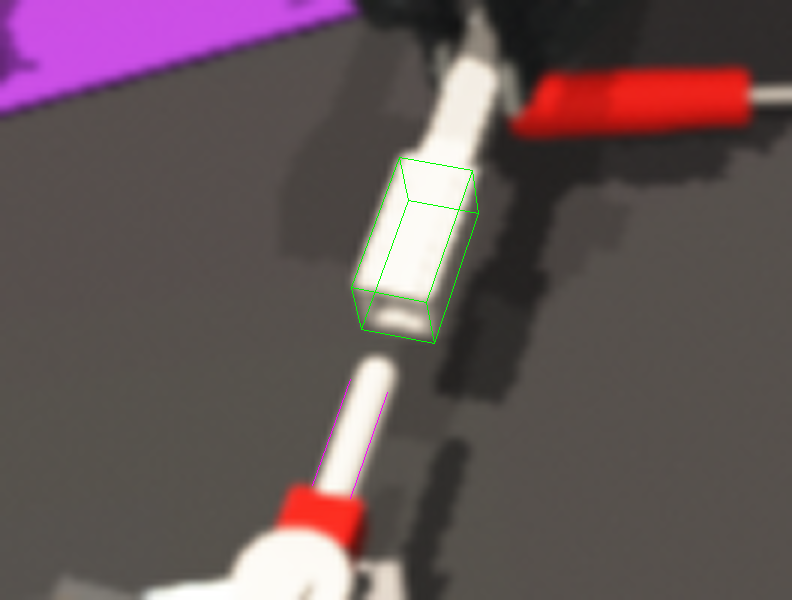

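```bash
python3 - <<'E'
from h import *
a=np.radians(158.7);u=np.array([np.cos(a),np.sin(a),0]);n=np.array([.3634,.9317,0])
X=np.array([.51,-.131,.09])
for c in("side","scene"):
    p=proj(c,[X,X+n*.001,X+[0,0,.001],X+u*.001]); print(c,(p[1:]-p[0])*6)
    p=proj(c,[X,X-u*.01])*6; d=p[1]-p[0]; print(" dir",d)
# measure stub centreline in side & scene
for c,ax in(("side",0),("scene",1)):
    im=np.load(c+"8.npy"); p=proj(c,[.50,-.125,.09])[0].astype(int); x0,y0=p[0]-66,p[1]-50
    g=im[y0:y0+100,x0:x0+132].mean(2)
    if c=="side":
        for col in (84,90,96,101): print("side stub col",col,g[40:58,col].astype(int))
        for col in (45,52,60,65): print("side sock col",col,g[36:64,col].astype(int))
    else:
        for row in (64,68,72,78): print("scene stub row",row,g[row,48:72].astype(int))
        for row in (32,38,44): print("scene sock row",row,g[row,55:85].astype(int))
E
```

```text
side [[-0.0193 -1.724 ]
 [-0.0403 -2.1478]
 [-2.7425  0.0405]]
 dir [27.4294 -0.4049]
scene [[ 2.6367  0.5067]
 [-0.3235 -1.483 ]
 [ 0.7983 -2.2534]]
 dir [-8.0285 22.6621]
side stub col 84 [ 67  66  67  66  66  74 125 190 220 215 189 152 114  82  69  67  68  67]
side stub col 90 [ 66  67  68  67  66  76 127 191 221 213 185 149 111  81  68  67  68  68]
side stub col 96 [ 68  67  67  67  67  79 129 192 220 211 182 146 111  82  70  68  69  68]
side stub col 101 [ 67  68  67  67  67  84 134 193 221 210 178 142 109  82  70  68  68  69]
side sock col 45 [ 66  65  66  63  68 115 170 193 198 200 199 195 191 182 148 119 115 115
 114 113 112 112 107  92  75  65  65  65]
side sock col 52 [ 65  65  64  64  74 120 175 198 201 201 200 196 192 184 149 119 115 115
 114 113 112 113 107  89  72  65  65  66]
side sock col 60 [ 65  64  66  66  79 126 178 199 201 200 196 195 194 174 137 117 116 116
 115 114 114 114 108  88  71  67  65  66]
side sock col 65 [ 67  66  64  66  83 130 179 200 202 200 196 190 187 169 136 118 117 117
 116 113 115 115 108  90  73  67  66  66]
scene stub row 64 [ 81  81  81  81
[... 156 characters left out ...]
2 226 181 119  79
  69  69  69  68  69  69]
scene stub row 72 [ 82  81  81  82  81  82  91 143 218 245 248 246 238 213 157 102  78  73
  72  73  72  71  69  69]
scene stub row 78 [ 82  82  81  82  93 147 222 245 248 245 237 208 151  99  83  82  81  81
  80  81  82  82  78  64]
scene sock row 32 [ 69  68  69  69  69  69  68  71 102 182 236 246 248 249 249 250 250 250
 250 247 246 245 222 142  86  72  70  69  68  64]
scene sock row 38 [ 68  68  68  69  69  72 113 195 239 247 248 249 250 250 250 250 250 248
 247 245 217 132  86  79  73  70  68  63  53  40]
scene sock row 44 [ 79  78  78  83 131 217 245 248 249 250 250 250 250 250 249 243 242 241
 208 126  86  79  74  65  59  48  37  34  34  35]
```

```bash
python3 -m handwheel '[[0.01,[-0.0003,0.0005,0.005],[0,0,0]],[0.01,[0,0,0.005],[0,0,0]],[0.01,[0,0,0.005],[0,0,0]],[0.01,[0,0,0.003],[0,0,0]],[0.01,[0,0,0.003],[0,0,0]],[0.01,[0,0,0.003],[0,0,0]],[0.01,[0,0,0],[0,0,0]],[0.01,[0,0,0],[0,0,0]]]'
python3 - <<'E'
from h import *
st();plan([.3967,-.0864,.0715],158.7)
for n in ("side","scene"):
    im=ctrl.get_image(n); np.save(n+"9.npy",im)
from ov import *
overlay('9')
E
```

```text
t: 12.22
tool_pos: [0.4155, -0.0932, 0.0726]
tool_rot: [0.292, 1.551, -0.292]
contact_force: [-0.5, 0.1, -4.9]
opening: 0.0167
t 12.22 tcp [ 0.4155 -0.0932  0.0726] hd 158.66 tilt x [-0.0003  0.0001 -1.    ] q [-0.3957 -0.2936  2.2053 -0.      1.2303 -1.5941] F [-0.5245  0.1053 -4.9106] T [-0.0017  0.0029  0.0326] op 0.0167
turn [-0.0405 -0.0202 -0.0004] shift now-axes(mm) [  1.0579  -0.5405 -19.9751] end-axes [  1.0509  -0.5264 -19.9759]
```

View pics/side9o.png

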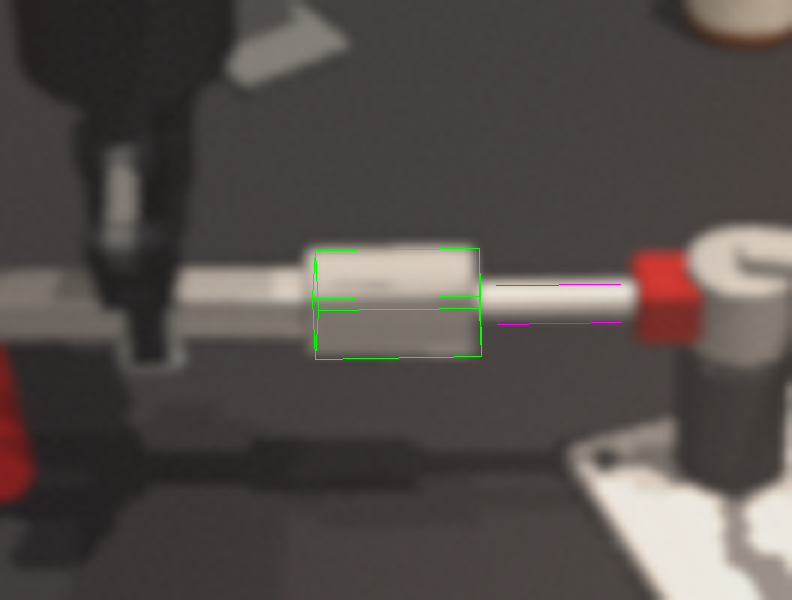

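View pics/scene9o.png

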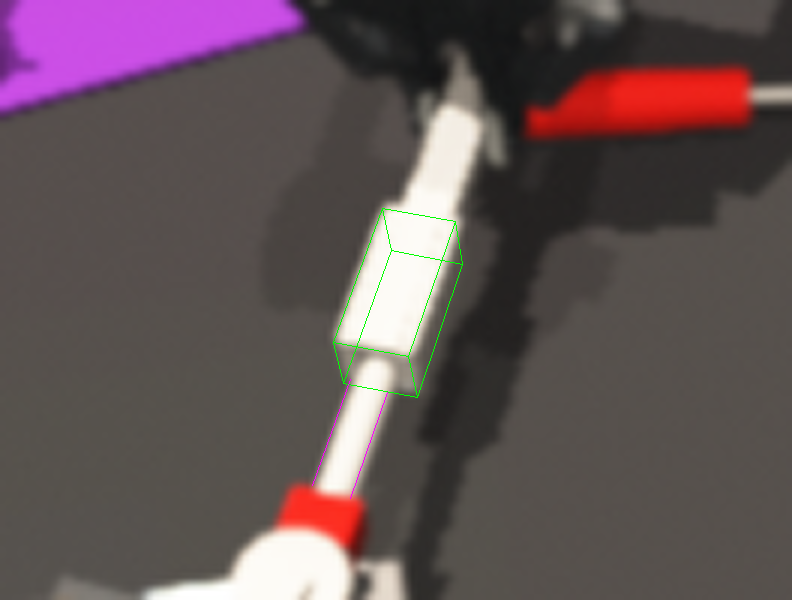

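```bash
python3 -m handwheel '[[0.01,[-0.0003,0,0.002],[0,0,0]],[0.01,[0,0,0.002],[0,0,0]],[0.01,[0,0,0.002],[0,0,0]],[0.01,[0,0,0.002],[0,0,0]],[0.01,[0,0,0],[0,0,0]]]'
python3 -m handwheel '[[0.01,[0,0,0.003],[0,0,0]],[0.01,[0,0,0.003],[0,0,0]],[0.01,[0,0,0],[0,0,0]]]'
python3 -m handwheel '[[0.01,[0,0,0.003],[0,0,0]],[0.01,[0,0,0.003],[0,0,0]],[0.01,[0,0,0],[0,0,0]]]'
python3 -c "
from h import *
st();plan([.3967,-.0864,.0715],158.7)"
```

```text
t: 12.73
tool_pos: [0.4233, -0.0962, 0.0731]
tool_rot: [0.292, 1.551, -0.292]
contact_force: [0.1, 0.1, -3.7]
opening: 0.0168
t: 12.98
tool_pos: [0.4291, -0.0985, 0.0731]
tool_rot: [0.292, 1.55, -0.292]
contact_force: [-0.2, -0.3, -3.8]
opening: 0.0165
t: 13.23
tool_pos: [0.4347, -0.1007, 0.0731]
tool_rot: [0.292, 1.55, -0.292]
contact_force: [-0.2, 0.3, -5.0]
opening: 0.0169
t 13.23 tcp [ 0.4347 -0.1007  0.0731] hd 158.66 tilt x [ 0.0006 -0.0003 -1.    ] q [-0.3947 -0.2362  2.1588 -0.      1.2185 -1.593 ] F [-0.2494  0.2867 -4.9722] T [ 0.0165  0.0162 -0.0439] op 0.0169
turn [-0.0416  0.0353  0.0026] shift now-axes(mm) [  1.569   -0.4935 -40.572 ] end-axes [  1.5939  -0.4641 -40.5714]
```

```bash
python3 -m handwheel '[[0.01,[0,0,0.003],[0,0,0]],[0.01,[0,0,0.003],[0,0,0]],[0.01,[0,0,0.003],[0,0,0]],[0.01,[0,0,0],[0,0,0]]]' | grep -E "pos|force"
python3 -m handwheel '[[0.01,[0,0,0.003],[0,0,0]],[0.01,[0,0,0.003],[0,0,0]],[0.01,[0,0,0.003],[0,0,0]],[0.01,[0,0,0],[0,0,0]]]'| grep -E "pos|force"
python3 -m handwheel '[[0.01,[0,0,0.001],[0,0,0]],[0.01,[0,0,0.001],[0,0,0]],[0.01,[0,0,0.001],[0,0,0]],[0.01,[0,0,0],[0,0,0]]]'| grep -E "pos|force"
python3 -c "
from h import *
st();plan([.3967,-.0864,.0715],158.7)"
```

```text
tool_pos: [0.4431, -0.104, 0.0731]
contact_force: [0.4, -0.5, -4.4]
tool_pos: [0.4515, -0.1073, 0.0731]
contact_force: [0.8, -0.5, -4.1]
tool_pos: [0.4538, -0.1081, 0.073]
contact_force: [-0.3, 0.4, -3.4]
t 14.23 tcp [ 0.4538 -0.1081  0.073 ] hd 158.66 tilt x [ 0.0002 -0.     -1.    ] q [-0.3936 -0.1797  2.1117  0.      1.2094 -1.592 ] F [-0.2794  0.4291 -3.4094] T [ 0.0336 -0.0243  0.0385] op 0.0164
turn [-0.0386  0.01   -0.0009] shift now-axes(mm) [  1.4559  -0.5462 -61.0767] end-axes [  1.4666  -0.505  -61.0768]
```

```bash
python3 -m handwheel '[[0.01,[0,0,0.001],[0,0,0]],[0.01,[0,0,0.001],[0,0,0]],[0.01,[0,0,0.001],[0,0,0]],[0.01,[0,0,0.001],[0,0,0]],[0.01,[0,0,0],[0,0,0]]]' | grep -E "pos|force"
python3 -m handwheel '[[0.01,[0,0,0.001],[0,0,0]],[0.01,[0,0,0.001],[0,0,0]],[0.01,[0,0,0],[0,0,0]]]'| grep -E "pos|force"
```

```text
tool_pos: [0.4575, -0.1096, 0.0729]
contact_force: [-0.1, 0.1, -5.3]
tool_pos: [0.4594, -0.1103, 0.0729]
contact_force: [-0.4, 1.2, -5.2]
```

```bash
python3 - <<'E'
from h import *
for n in ("side","scene"):
    im=ctrl.get_image(n); np.save(n+"10.npy",im)
from ov import *
overlay('10')
E
```

```text
(no output)
```

View pics/side10o.png

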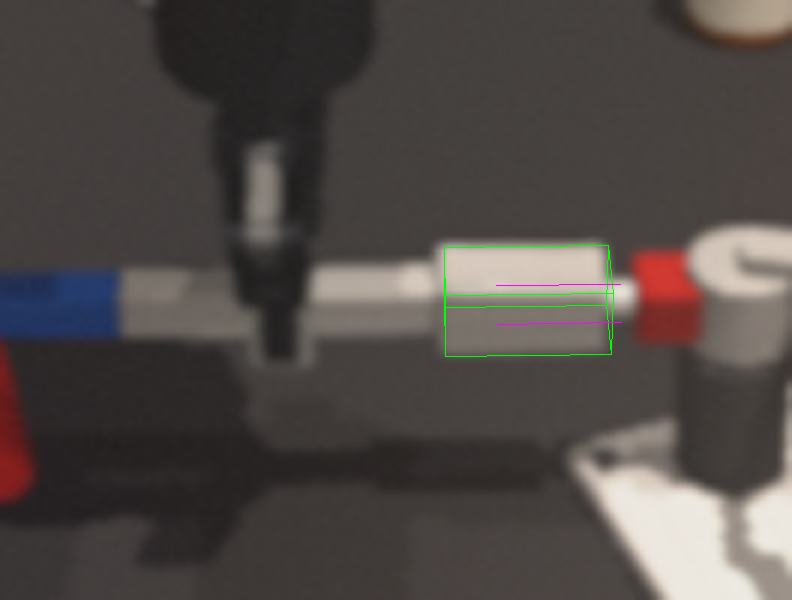

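```bash
python3 -m handwheel '[[0.01,[0,0,0.001],[0,0,0]],[0.01,[0,0,0.001],[0,0,0]],[0.01,[0,0,0],[0,0,0]]]' | grep -E "pos|force"
python3 -m handwheel '[[0.01,[0,0,0.0007],[0,0,0]],[0.01,[0,0,0],[0,0,0]],[0.01,[0,0,0],[0,0,0]]]'| grep -E "pos|force"
python3 -m handwheel '[[0.01,[0,0,0.0007],[0,0,0]],[0.01,[0,0,0],[0,0,0]],[0.01,[0,0,0],[0,0,0]]]'| grep -E "pos|force"
```

```text
tool_pos: [0.4613, -0.111, 0.073]
contact_force: [1.3, -0.2, -4.2]
tool_pos: [0.4618, -0.1112, 0.0729]
contact_force: [0.5, 0.3, -5.2]
tool_pos: [0.4624, -0.1115, 0.0729]
contact_force: [-1.3, -0.0, -5.6]
```

```bash
python3 -m handwheel '[[0.01,[0,0,0.0005],[0,0,0]],[0.01,[0,0,0],[0,0,0]]]' | grep -E "pos|force"
python3 -m handwheel '[[0.01,[0,0,0.0005],[0,0,0]],[0.01,[0,0,0],[0,0,0]]]' | grep -E "pos|force"
```

```text
tool_pos: [0.4629, -0.1117, 0.0729]
contact_force: [0.9, 0.5, -3.4]
tool_pos: [0.4634, -0.1119, 0.0729]
contact_force: [-1.0, 0.6, -4.0]
```

```bash
python3 -m handwheel '[[0.01,[0,0,0.0005],[0,0,0]],[0.01,[0,0,0],[0,0,0]]]' | grep -E "pos|force"
python3 -m handwheel '[[0.01,[0,0,0.0005],[0,0,0]],[0.01,[0,0,0],[0,0,0]]]' | grep -E "pos|force"
python3 -c "
from h import *
st();
for n in ('side','scene'):
    im=ctrl.get_image(n); np.save(n+'11.npy',im)
from ov import *
overlay('11')"
```

```text
tool_pos: [0.4639, -0.1121, 0.0729]
contact_force: [0.4, 0.9, -4.5]
tool_pos: [0.4643, -0.1122, 0.0729]
contact_force: [-0.1, 0.2, -5.3]
t 16.42 tcp [ 0.4643 -0.1122  0.0729] hd 158.66 tilt x [-0.0001  0.0001 -1.    ] q [-0.3931 -0.1498  2.0858 -0.      1.2057 -1.5915] F [-0.1368  0.1773 -5.3134] T [0.0185 0.0299 0.0029] op 0.0168
```

View pics/side11o.png

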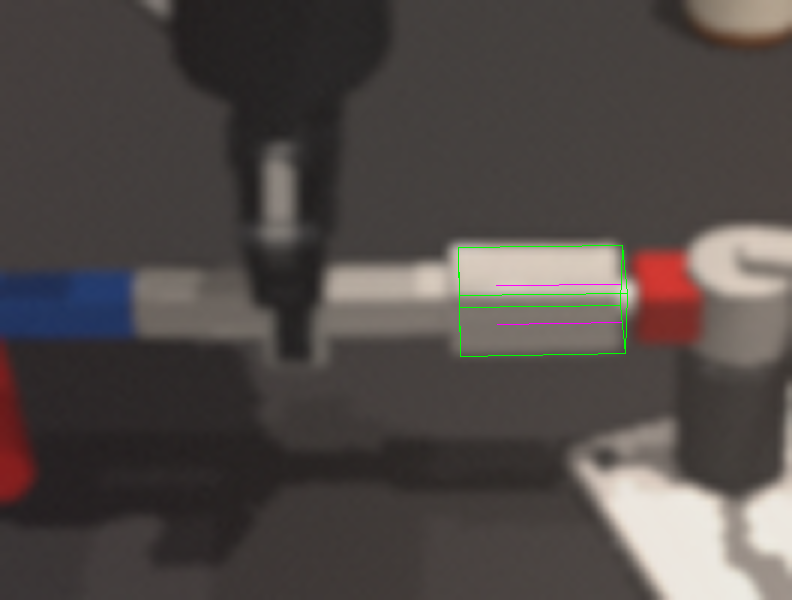

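```bash
python3 -m handwheel '[[0.01,[0,0,0.0005],[0,0,0]],[0.01,[0,0,0],[0,0,0]]]' | grep -E "pos|force"
python3 -m handwheel '[[0.01,[0,0,0.0005],[0,0,0]],[0.01,[0,0,0],[0,0,0]]]' | grep -E "pos|force"
```

```text
tool_pos: [0.4644, -0.1123, 0.0728]
contact_force: [-2.2, -0.5, -4.1]
tool_pos: [0.4645, -0.1123, 0.0727]
contact_force: [-4.0, 1.4, -2.1]
```

```bash
python3 -m handwheel '[[0.01,[0,0,0],[0,0,0]],[0.01,[0,0,0],[0,0,0]]]'; python3 -c "
from h import *
st()"
```

```text
t: 17.02
tool_pos: [0.4645, -0.1123, 0.0726]
tool_rot: [0.292, 1.553, -0.292]
contact_force: [-4.7, 2.2, -2.3]
opening: 0.0167
t 17.02 tcp [ 0.4645 -0.1123  0.0726] hd 158.66 tilt x [-0.0017  0.0006 -1.    ] q [-0.3931 -0.1474  2.0842 -0.0001  1.2066 -1.5915] F [-4.7368  2.1683 -2.2852] T [0.2118 0.6282 0.022 ] op 0.0167
```

Fully home: the tool stopped with an axial force of about 5 N, held for more than 0.2 s. Now I back off 5 mm from the floor and swing about the hinge. The tool-to-hinge radius is about 168 mm, so 2° per row is 5.86 mm along y and 0.1 mm along z.

```bash
python3 -m handwheel '[[0.01,[0,0,-0.003],[0,0,0]],[0.01,[0,0,-0.003],[0,0,0]],[0.01,[0,0,0],[0,0,0]],[0.01,[0,0.0029,0],[1,0,0]],[0.01,[0,0.0029,0],[1,0,0]],[0.01,[0,0.0029,0],[1,0,0]]]'; python3 -c "
from h import *
o,r,h=st(); print('tool F',r.T@o['contact_force'],'T',r.T@o['wrist_torque'])"
```

```text
t: 17.52
tool_pos: [0.4632, -0.1025, 0.073]
tool_rot: [0.334, 1.544, -0.335]
contact_force: [-0.3, -2.1, -4.9]
opening: 0.0166
t 17.52 tcp [ 0.4632 -0.1025  0.073 ] hd 155.54 tilt x [ 0.0004 -0.0008 -1.    ] q [-0.3744 -0.1591  2.0937 -0.0007  1.2063 -1.518 ] F [-0.2606 -2.1156 -4.946 ] T [-0.3429  0.1094 -0.171 ] op 0.0166
tool F [ 4.9476 -2.0307  0.6351] T [ 0.1708 -0.0423 -0.3576]
```

```bash
cat > f.py <<'E'
from h import *
o,r,h=st(False); F=r.T@o['contact_force'];T=r.T@o['wrist_torque']
print('t %.2f'%o['t'],'tcp',o['tool_pos'],'hd %.2f'%h,'tool F',F,'T',T,'lever mm %.0f'%(-1000*T[0]/F[1]))
H=np.array([.6157,-.1718]);d=o['tool_pos'][:2]-H; print('radius %.4f ang %.2f'%(np.linalg.norm(d),np.degrees(np.arctan2(d[1],d[0]))))
E
python3 -m handwheel '[[0.01,[0,0.0058,0.0001],[2,0,0]],[0.01,[0,0.0058,0.0001],[2,0,0]],[0.01,[0,0.0058,0.0001],[2,0,0]],[0.01,[0,0.0058,0.0001],[2,0,0]]]' >/dev/null; python3 f.py
```

```text
t 17.85 tcp [ 0.4738 -0.0828  0.073 ] hd 147.46 tool F [ 3.5926 -5.7935  1.701 ] T [ 0.4444 -0.1575 -0.9999] lever mm 77
radius 0.1675 ang 147.88
```

```bash
python3 -m handwheel '[[0.01,[0,0.0058,0.0001],[2,0,0]],[0.01,[0,0.0058,0.0001],[2,0,0]],[0.01,[0,0.0058,0.0001],[2,0,0]],[0.01,[0,0.0058,0.0001],[2,0,0]]]' >/dev/null; python3 f.py
python3 -m handwheel '[[0.01,[0,0.0058,0.0001],[2,0,0]],[0.01,[0,0.0058,0.0001],[2,0,0]],[0.01,[0,0.0058,0.0001],[2,0,0]]]' >/dev/null; python3 f.py
```

```text
t 18.18 tcp [ 0.487  -0.0648  0.0728] hd 139.43 tool F [ 2.5338 -9.7181  0.8808] T [ 0.7191 -0.3635 -1.4853] lever mm 74
radius 0.1674 ang 140.26
t 18.43 tcp [ 0.4984 -0.0523  0.0726] hd 133.42 tool F [  2.214  -10.5004   1.4159] T [ 0.6773 -0.3691 -1.7363] lever mm 65
radius 0.1675 ang 134.46
```

```bash
python3 -m handwheel '[[0.01,[0,0.0058,0.0001],[2.1,0,0]],[0.01,[0,0.0058,0.0001],[2.1,0,0]],[0.01,[0,0.0058,0.0001],[2.1,0,0]],[0.01,[0,0.0058,0.0001],[2.1,0,0]]]' >/dev/null; python3 f.py
python3 -m handwheel '[[0.01,[0,0.0058,0.0001],[2,0,0]],[0.01,[0,0.0058,0.0001],[2,0,0]],[0.01,[0,0.0058,0.0001],[2,0,0]],[0.01,[0,0.0058,0.0001],[2,0,0]]]' >/dev/null; python3 f.py
```

```text
t 18.77 tcp [ 0.516  -0.0371  0.0725] hd 125.05 tool F [ 0.1334 -9.0455  0.6582] T [ 0.5135 -0.3285 -1.5706] lever mm 57
radius 0.1676 ang 126.52
t 19.10 tcp [ 0.5355 -0.0245  0.0724] hd 117.06 tool F [-0.6284 -9.0892  0.2521] T [ 0.4911 -0.2832 -1.4563] lever mm 54
radius 0.1677 ang 118.56
```

```bash
python3 -m handwheel '[[0.01,[0,0.0058,0.0001],[2.3,0,0]],[0.01,[0,0.0058,0.0001],[2.3,0,0]],[0.01,[0,0.0058,0.0001],[2.3,0,0]],[0.01,[0,0.0058,0.0001],[2.3,0,0]]]' >/dev/null; python3 f.py
python3 -m handwheel '[[0.01,[0,0.0058,0.0001],[2,0,0]],[0.01,[0,0.0058,0.0001],[2,0,0]],[0.01,[0,0.0058,0.0001],[2,0,0]]]' >/dev/null; python3 f.py
```

```text
t 19.43 tcp [ 0.5578 -0.0143  0.0726] hd 107.94 tool F [ 1.4016 -3.6023 -1.4545] T [-0.1364  0.0555 -0.6037] lever mm -38
radius 0.1678 ang 110.18
t 19.68 tcp [ 0.575  -0.009   0.0727] hd 101.94 tool F [ 2.355  -3.0093 -3.934 ] T [-0.008   0.407  -0.4867] lever mm -3
radius 0.1678 ang 104.05
```

```bash
python3 - <<'E'
from h import *
im=ctrl.get_image("scene"); p=proj("scene",[.59,-.10,.09])[0].astype(int); cv2.imwrite("pics/sc12.png",cv2.resize(im[p[1]-50:p[1]+50,p[0]-66:p[0]+66,::-1],None,fx=6,fy=6,interpolation=2))
im=ctrl.get_image("side"); p=proj("side",[.59,-.10,.09])[0].astype(int); cv2.imwrite("pics/sd12.png",cv2.resize(im[p[1]-50:p[1]+50,p[0]-66:p[0]+66,::-1],None,fx=6,fy=6,interpolation=2))
E
python3 f.py
```

```text
t 19.78 tcp [ 0.5756 -0.0091  0.0728] hd 102.05 tool F [ 3.5285 -1.4714 -2.5822] T [ 0.0405  0.3983 -0.2036] lever mm 28
radius 0.1676 ang 103.85
```

View pics/sc12.png

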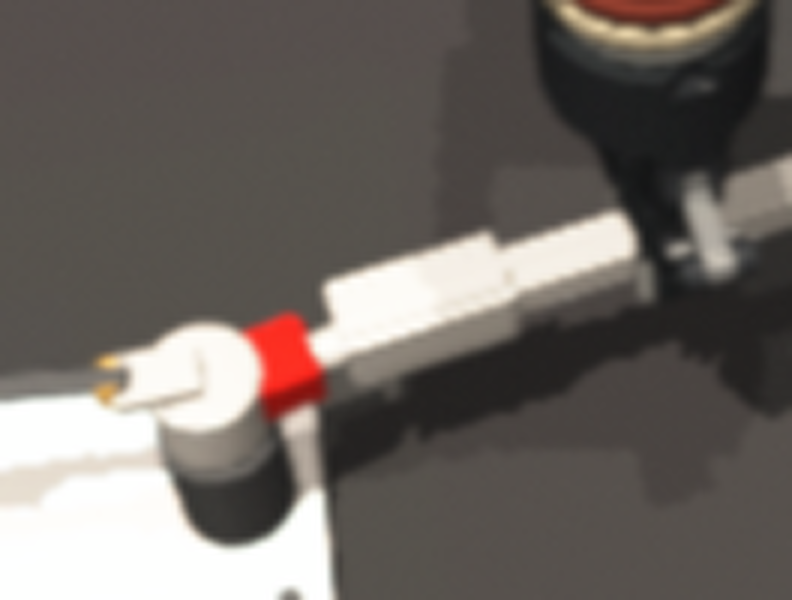

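View pics/sd12.png

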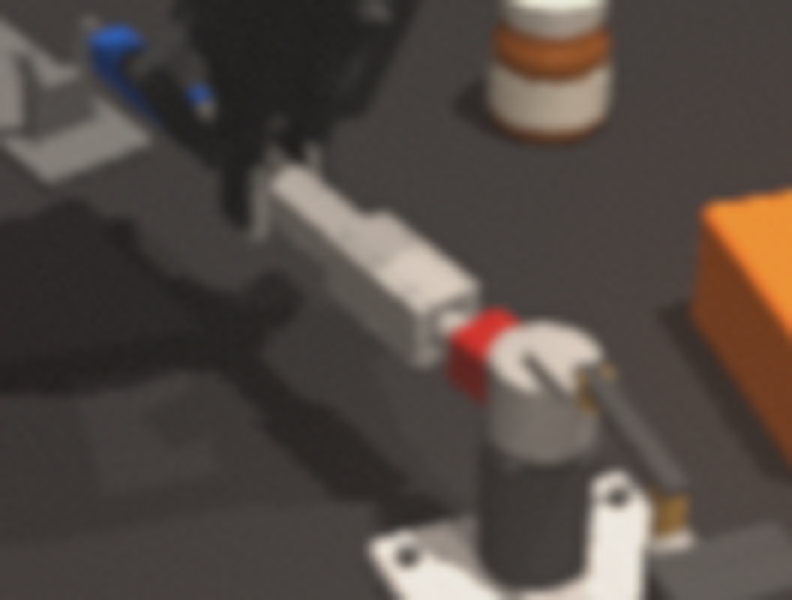

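```bash
python3 -m handwheel '[[0.01,[0,0.0058,-0.0009],[1.8,0,0]],[0.01,[0,0.0058,-0.0009],[1.8,0,0]],[0.01,[0,0.0043,0],[1.3,0,0]]]' >/dev/null; python3 f.py
python3 -m handwheel '[[0.01,[0,0.003,0],[1,0,0]],[0.01,[0,0.003,0],[1,0,0]]]' >/dev/null; python3 f.py
```

```text
t 20.03 tcp [ 0.5907 -0.0056  0.0727] hd 97.10 tool F [ 4.5271 -1.6821  0.2566] T [ 0.0996 -0.033  -0.1576] lever mm 59
radius 0.1680 ang 98.54
t 20.20 tcp [ 0.5972 -0.0049  0.0729] hd 95.12 tool F [5.4862 1.9457 0.9568] T [-0.2208 -0.0188  0.1984] lever mm 113
radius 0.1679 ang 96.34
```

```bash
python3 -m handwheel '[[0.01,[0,0.003,0],[1,0,0]],[0.01,[0,0.003,0],[1,0,0]],[0.01,[0,0.003,0],[1,0,0]],[0.01,[0,0,0],[0,0,0]]]' >/dev/null; python3 f.py
python3 -m handwheel '[[0.01,[0,0.003,0],[1,0,0]],[0.01,[0,0,0],[0,0,0]],[0.01,[0,0,0],[0,0,0]]]' >/dev/null; python3 f.py
```

```text
t 20.53 tcp [ 0.6073 -0.0044  0.0734] hd 92.11 tool F [6.3387 5.7166 0.3923] T [-0.4232  0.054   0.8714] lever mm 74
radius 0.1676 ang 92.88
t 20.78 tcp [ 0.6101 -0.0043  0.0734] hd 91.13 tool F [7.1236 6.2857 1.1677] T [-0.5094  0.0289  0.9271] lever mm 81
radius 0.1676 ang 91.90
```

```bash
python3 -m handwheel '[[0.01,[0,0.003,0],[1,0,0]],[0.01,[0,0,0],[0,0,0]],[0.01,[0,0,0],[0,0,0]]]' >/dev/null; python3 f.py
python3 -m handwheel '[[0.01,[0,0.002,0],[0.7,0,0]],[0.01,[0,0,0],[0,0,0]],[0.01,[0,0,0],[0,0,0]]]' >/dev/null; python3 f.py
```

```text
t 21.03 tcp [ 0.6131 -0.0043  0.0734] hd 90.11 tool F [ 7.3129  5.8715 -0.0794] T [-0.5274  0.0871  1.0075] lever mm 90
radius 0.1676 ang 90.88
t 21.28 tcp [ 0.6142 -0.0042  0.0732] hd 89.45 tool F [4.9575 3.7388 0.2521] T [-0.4892  0.0891  0.6806] lever mm 131
radius 0.1676 ang 90.52
```

```bash
python3 -m handwheel '[[0.01,[0,0.001,0],[-0.5,0,0]],[0.01,[0,0,0],[0,0,0]],[0.01,[0,0,0],[0,0,0]]]' >/dev/null; python3 f.py
python3 -m handwheel '[[0.01,[0,0.001,0],[0,0,0]],[0.01,[0,0,0],[0,0,0]],[0.01,[0,0,0],[0,0,0]]]' >/dev/null; python3 f.py
```

```text
t 21.53 tcp [ 0.614  -0.0041  0.0726] hd 89.93 tool F [4.43   0.6229 0.1452] T [-0.0446 -0.0267  0.0776] lever mm 72
radius 0.1677 ang 90.59
t 21.78 tcp [ 0.6152 -0.0041  0.0726] hd 89.94 tool F [4.3706 0.2862 0.513 ] T [-0.0056  0.022  -0.0041] lever mm 20
radius 0.1677 ang 90.17
```

The handle is at its stop: force and torque have fallen to zero and the bar is free in its slack. Drawing the bar off.

```bash
python3 -m handwheel '[[0.01,[0,0,-0.003],[0,0,0]],[0.01,[0,0,-0.004],[0,0,0]],[0.01,[0,0,-0.005],[0,0,0]],[0.01,[0,0,-0.005],[0,0,0]]]' >/dev/null; python3 f.py
python3 -m handwheel '[[0.01,[0,0,-0.006],[0,0,0]],[0.01,[0,0,-0.006],[0,0,0]],[0.01,[0,0,-0.006],[0,0,0]],[0.01,[0,0,-0.006],[0,0,0]],[0.01,[0,0,-0.006],[0,0,0]],[0.01,[0,0,-0.008],[0,0,0]],[0.01,[0,0,-0.008],[0,0,0]],[0.01,[0,0,-0.008],[0,0,0]],[0.01,[0,0,-0.008],[0,0,0]],[0.01,[0,0,0],[0,0,0]]]' >/dev/null; python3 f.py
python3 - <<'E'
from h import *
im=ctrl.get_image("scene"); p=proj("scene",[.59,-.10,.09])[0].astype(int); cv2.imwrite("pics/sc13.png",cv2.resize(im[p[1]-65:p[1]+65,p[0]-86:p[0]+86,::-1],None,fx=4.5,fy=4.5,interpolation=2))
im=ctrl.get_image("wrist"); cv2.imwrite("pics/w13.png",im[:,:,::-1])
E
```

```text
t 22.12 tcp [0.6156 0.0135 0.0729] hd 89.96 tool F [ 3.8231 -0.7757 -0.6495] T [ 0.0159  0.0148 -0.0006] lever mm 21
radius 0.1853 ang 90.03
t 22.95 tcp [0.6156 0.0766 0.0729] hd 90.05 tool F [ 3.7488 -0.6469  0.9823] T [0.0394 0.0224 0.0254] lever mm 61
radius 0.2484 ang 90.02
```

View pics/sc13.png

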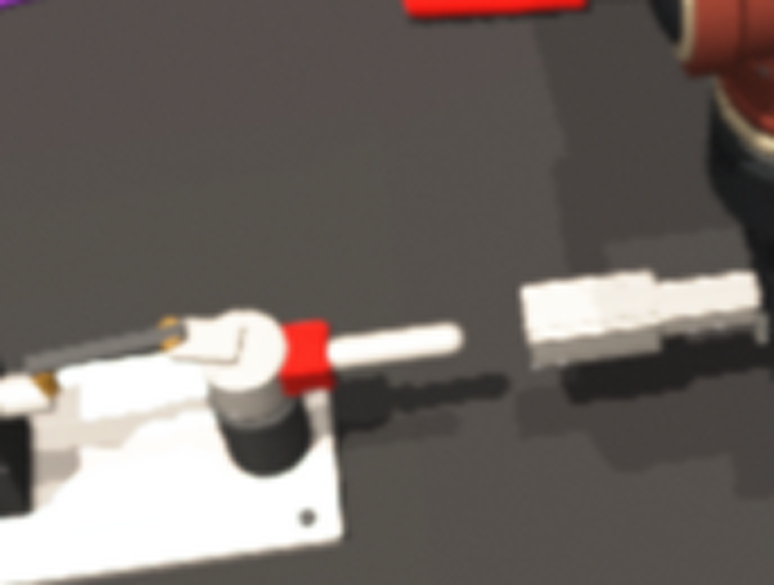

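View pics/w13.png

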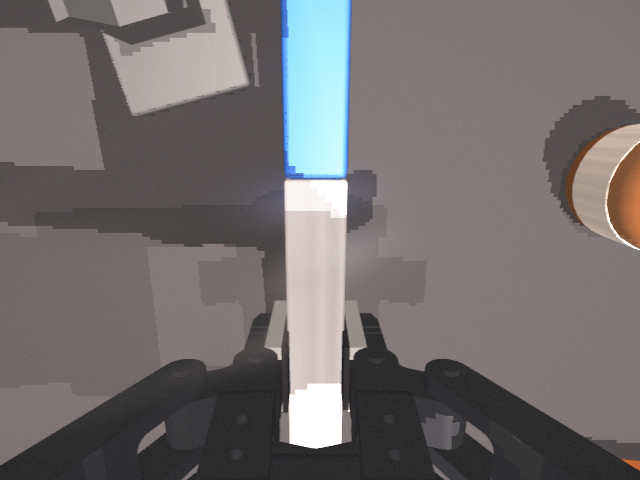

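Clamp shut, stub along +y with its tip at (455,335). The bar is off and has not slipped in the grip (sleeve edge still at row 179). Now returning it to the cradle.

```bash
python3 -m handwheel '[[0.01,[-0.035,0,0],[0,0,0]],[0.01,[-0.035,0,0],[0,0,0]],[0.01,[0,0,0],[-7.05,0,0]],[0.01,[0,0,0],[-7.05,0,0]],[0.01,[0,0,0],[0,0,0]]]' >/dev/null; python3 -c "
from h import *
st(); plan([.5395,.2237,.12],104.17)"
```

```text
t 23.47 tcp [0.6163 0.0744 0.1441] hd 104.14 tilt x [ 0.0019 -0.0003 -1.    ] q [ 0.0004  0.1087  1.7026 -0.0003  1.3283 -0.2463] F [-0.4118  0.3903 -4.9822] T [-0.0204  0.0303 -0.0187] op 0.0168
turn [-0.0259  0.0439 -0.1029] shift now-axes(mm) [  23.9409  -38.0377 -163.5753] end-axes [  24.1345  -37.9205 -163.5741]
```

```bash
python3 -m handwheel '[[0.01,[0,-0.0076,-0.0327],[0,0,0]],[0.01,[0,-0.0076,-0.0327],[0,0,0]],[0.01,[0,-0.0076,-0.0327],[0,0,0]],[0.01,[0,-0.0076,-0.0327],[0,0,0]],[0.01,[0.023,-0.0076,-0.0327],[0,0,0]],[0.01,[0,0,0],[0,0,0]],[0.01,[0,0,0],[0,0,0]],[0.01,[0,0,0],[0,0,0]],[0.01,[0,0,0],[0,0,0]],[0.01,[0,0,0],[0,0,0]]]' >/dev/null; python3 - <<'E'
from h import *
st(); plan([.5395,.2237,.0275],104.17)
o=ctrl.get_obs();im=ctrl.get_image("wrist"); cv2.imwrite("pics/w14.png",im[:,:,::-1])
E
```

```text
t 24.30 tcp [0.5402 0.2234 0.1206] hd 103.92 tilt x [ 0.0013  0.0001 -1.    ] q [ 0.2649  0.0499  1.8067 -0.0002  1.2837  0.022 ] F [-0.3954 -0.3456 -3.5589] T [-0.01    0.0327  0.03  ] op 0.0168
turn [-0.2487  0.0105 -0.0758] shift now-axes(mm) [93.1365 -0.7018 -0.4853] end-axes [93.1375 -0.5765 -0.471 ]
```

View pics/w14.png

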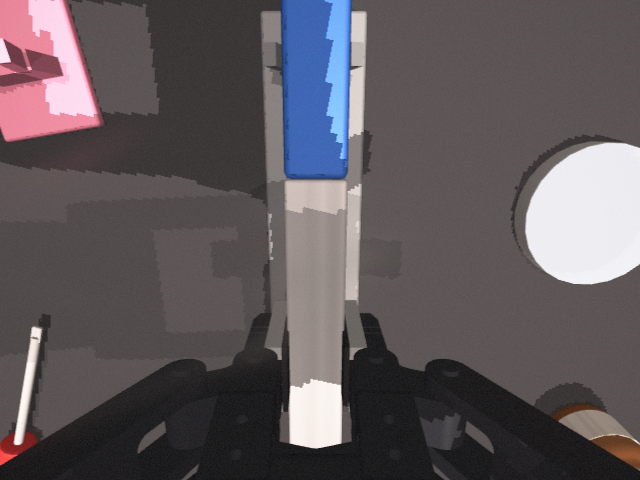

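Aligned over the grey cradle. Lowering to just above rest, then settling.

```bash
python3 -m handwheel '[[0.01,[0.025,-0.0004,0],[-0.2,0,0]],[0.01,[0.025,0,0],[0,0,0]],[0.01,[0.015,0,0],[0,0,0]],[0.01,[0,0,0],[0,0,0]],[0.01,[0,0,0],[0,0,0]],[0.01,[0,0,0],[0,0,0]],[0.01,[0,0,0],[0,0,0]],[0.01,[0,0,0],[0,0,0]],[0.01,[0,0,0],[0,0,0]],[0.01,[0,0,0],[0,0,0]]]' >/dev/null; python3 -c "
from h import *
st(); plan([.5395,.2237,.027],104.17)"
```

```text
t 25.18 tcp [0.5393 0.2243 0.0558] hd 104.26 tilt x [ 0.0014  0.0004 -1.    ] q [0.2668 0.1279 1.8428 0.     1.1694 0.0179] F [-0.4623 -0.5058 -5.2237] T [-0.0067  0.0106 -0.0513] op 0.0166
turn [ 0.0897 -0.0028 -0.0858] shift now-axes(mm) [28.8299  0.0307  0.6525] end-axes [28.8298  0.0748  0.651 ]
```

```bash
python3 -m handwheel '[[0.01,[0.008,0,0.0006],[0,0,0]],[0.01,[0.008,0,0],[0,0,0]],[0.01,[0.006,0,0],[0,0,0]],[0.01,[0.003,0,0],[0,0,0]],[0.01,[0,0,0],[0,0,0]],[0.01,[0,0,0],[0,0,0]],[0.01,[0,0,0],[0,0,0]],[0.01,[0,0,0],[0,0,0]]]' >/dev/null; python3 -c "
from h import *
st(); plan([.5395,.2237,.0265],104.17)"
```

```text
t 25.85 tcp [0.539  0.2236 0.0301] hd 104.27 tilt x [ 0.0003  0.     -1.    ] q [ 0.2658  0.1638  1.8522 -0.      1.1253  0.0168] F [-0.2041 -0.5902 -4.2162] T [ 0.0714 -0.0028 -0.0145] op 0.0166
turn [ 0.0952  0.0014 -0.0153] shift now-axes(mm) [3.6455 0.4786 0.0277] end-axes [3.6454 0.4796 0.027 ]
```

```bash
python3 -m handwheel '[[0.01,[0.001,0.0003,0],[0,0,0]],[0.01,[0.001,0,0],[0,0,0]],[0.01,[0,0,0],[0,0,0]],[0.01,[0,0,0],[0,0,0]],[0.01,[0,0,0],[0,0,0]],[0.01,[0,0,0],[0,0,0]]]' >/dev/null; python3 -c "
from h import *
st(); plan([.5395,.2237,.0265],104.17)"
```

```text
t 26.35 tcp [0.5392 0.2237 0.028 ] hd 104.26 tilt x [ 0.0001  0.     -1.    ] q [ 0.2657  0.1675  1.8523 -0.      1.1216  0.0168] F [ 1.3908 -0.1618 -4.8351] T [ 0.0095 -0.0169  0.0343] op 0.0164
turn [ 0.0942  0.0008 -0.0058] shift now-axes(mm) [1.4513 0.2928 0.032 ] end-axes [1.4513 0.293  0.0315]
```

```bash
python3 -m handwheel '[[0.01,[0.001,0.0002,0],[0,0,0]],[0.01,[0,0,0],[0,0,0]],[0.01,[0,0,0],[0,0,0]],[0.01,[0,0,0],[0,0,0]],[0.01,[0,0,0],[0,0,0]]]' >/dev/null; python3 -c "
from h import *
st()"
```

```text
t 26.77 tcp [0.5394 0.2237 0.0269] hd 104.26 tilt x [ 0. -0. -1.] q [ 0.2657  0.1695  1.8521 -0.      1.12    0.0168] F [ 0.8185 -0.1744 -6.2777] T [ 0.0003  0.0195 -0.0185] op 0.0164
```

```bash
python3 -m handwheel '[[0.03,[0,0,0],[0,0,0]],[0.03,[0,0,0],[0,0,0]],[0.03,[0,0,0],[0,0,0]],[0.05,[0,0,0],[0,0,0]],[0.06,[0,0,0],[0,0,0]],[0.06,[0,0,0],[0,0,0]]]' 20; python3 -m handwheel '[[0.06,[-0.02,0,0],[0,0,0]],[0.06,[-0.03,0,0],[0,0,0]],[0.06,[-0.04,0,0],[0,0,0]],[0.06,[-0.04,0,0],[0,0,0]],[0.06,[-0.04,0,0],[0,0,0]],[0.06,[0,0,0],[0,0,0]],[0.06,[0,0,0],[0,0,0]],[0.06,[0,0,0],[0,0,0]]]'; python3 - <<'E'
from h import *
st()
o=ctrl.get_obs();im=ctrl.get_image("wrist"); cv2.imwrite("pics/w15.png",im[:,:,::-1])
for th,z in [("bar",.045),("socket_floor",.045),("cradle",0)]:
    for r in ctrl.tip_of(th,"wrist")[:2]: print(th,r["score"],r["centre"][::-1],onz("wrist",r["centre"][::-1],z,o))
im=ctrl.get_image("side"); cv2.imwrite("pics/sd15.png",cv2.resize(im[160:400,180:480,::-1],None,fx=2.5,fy=2.5,interpolation=2))
im=ctrl.get_image("scene"); cv2.imwrite("pics/sc15.png",im[:,:,::-1])
for th,z in [("clamp_hinge",.09),("stub_tip",.09)]:
    for r in ctrl.tip_of(th,"scene")[:2]: print(th,r["score"],r["centre"][::-1],onz("scene",r["centre"][::-1],z))
E
```

```text
t: 27.27
tool_pos: [0.5397, 0.2238, 0.0273]
tool_rot: [1.024, 1.316, -1.023]
contact_force: [-0.1, 1.0, 0.0]
opening: 0.06
t: 27.93
tool_pos: [0.5392, 0.2236, 0.1967]
tool_rot: [1.024, 1.317, -1.024]
contact_force: [-0.7, 0.6, -0.4]
opening: 0.0599
t 27.93 tcp [0.5392 0.2236 0.1967] hd 104.26 tilt x [ 0. -0. -1.] q [ 0.2657 -0.0211  1.7458 -0.      1.4169  0.0168] F [-0.6909  0.5522 -0.4461] T [ 0.0148 -0.001   0.0617] op 0.0599
bar 0.82 [318.7, 223.9] [0.5407 0.2242 0.045 ]
socket_floor 0.64 [314.9, 300.7] [0.5531 0.1642 0.045 ]
cradle 0.71 [88.9, 19.4] [0.3411 0.322  0.    ]
cradle 0.7 [317.7, 198.4] [0.5376 0.2346 0.    ]
clamp_hinge 0.86 [237.8, 278.7] [ 0.6218 -0.1691  0.09  ]
stub_tip 0.61 [283.8, 263.4] [ 0.6005 -0.0717  0.09  ]
```

View pics/w15.png

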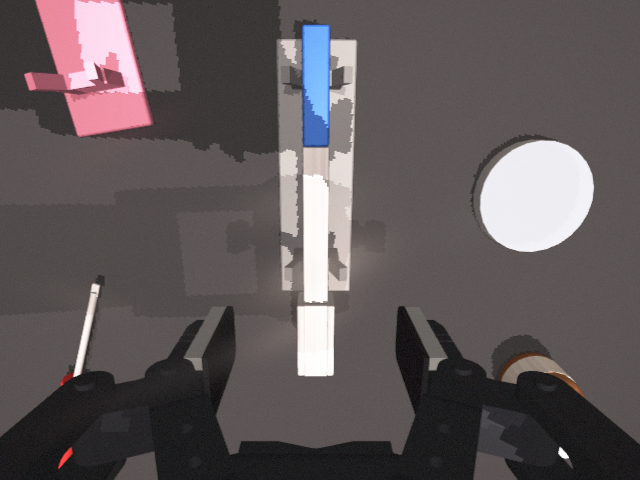

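View pics/sd15.png

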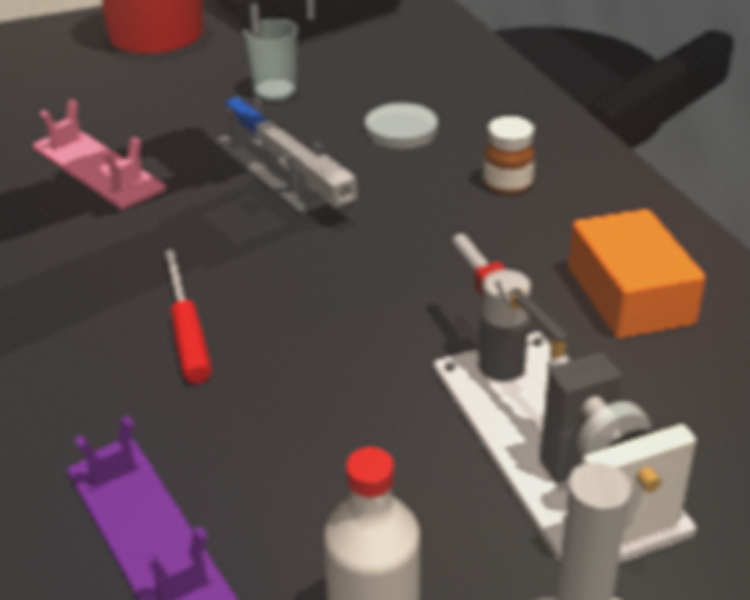

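View pics/sc15.png

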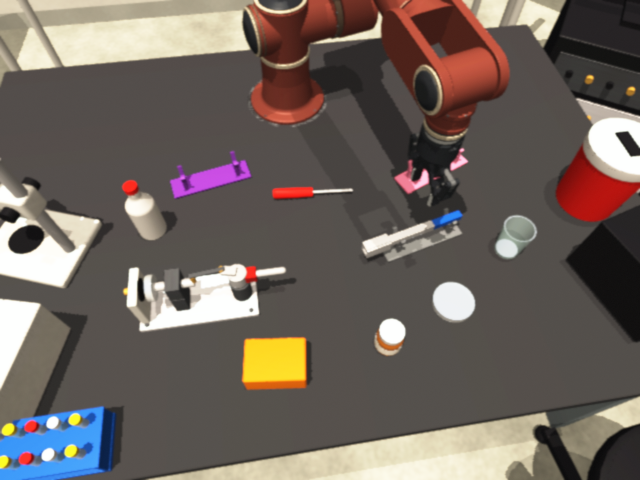

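The bar lies in both notches as before: sleeve end (316,27), mouth (316,375). The clamp is shut, the bystanders are where they were, and the gripper is clear.

```bash
python3 -c "
from station import ctrl
print(ctrl.finish_job())"
```

```text
the job is handed in; nothing more can be done
None
```

I took the bar from the grey cradle and pushed it home on the stub. With it I threw the handle past its dead point to its shut stop, then drew the bar off, laid it back and handed the job in at about 28 s. No verdict is reported.

**Socket home:** the tool stopped with about 5 N along the stub and stayed there for more than 0.2 s. At that point the side picture had shown 5 mm between the mouth and the handle block where 6 mm was expected. I relied on the force rather than the picture.

**Closing:** I backed the bar off about 5 mm so the nose would not press on the floor during the swing, and later about 2 mm more. The highest sideways force read at the wrist was about 10.5 N. I could not read the bar–handle contact force directly; I only worked it out from the wrist force and moment. Near the dead point there was an unexplained reading of about 4 N along the bar, which had gone at the next check after I eased back.

**Last checks:**
- **Handle:** it points along +y, and there was no load on the bar at the stop.
- **Bar:** it lies in both notches, socket to the same end, within about 1 mm of where I gripped it. I saw the notch fit in the wrist and side pictures and did not measure its height.
- **Bystanders:** they look unmoved, but I judged that from the pictures only.
- **Disagreement:** at the end the detector put the stub tip about halfway along the stub. The picture clearly shows the handle shut, so I disregarded it.

One slip: the first move was typed in millimetres instead of metres. It was cut short to one allowed step and did no harm.

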